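# Fit a brake pad into its clipped caliper bracket before packing

### The job

Take the loose brake pad and, friction side up, slide its two ears down into the spring-clipped slots of the caliper bracket clamped on the aluminium base, until the pad sits flat and fully home on both seats, then let go of it. Ease it in gently by feel, never forcing pad against bracket, and leave everything else on the bench where it is.

Things in the scene. Friction and masses are not known exactly. Their poses are not given: they have to be found in the camera images.
- pad: Brake pad, 0.3 kg, friction side up. Dark steel plate 42 (x) x 104 (y) x 6 mm; at the middle of each short end an ear 16 mm wide (x), 6 mm thick, 132 mm over both ear ends. On the plate a black friction block 36 (x) x 85 (y) x 14 mm with a 3 mm groove: grip it across x. Origin: centre of the plate's underside; z up, y along the ears. Same either way round.
- base: Aluminium base plate 100 (x) x 230 (y) x 12 mm, fixed; origin: centre of its underside; y its length. On it is clamped a grey bracket: low bridge along y (under 30 mm high), an arm at each end. It is square to the base, centred in x, but along y clamped by eye up to 12 mm either way, which no reading tells: 'nominal' points below are for a centred bracket.
- seat (a point): Nominal place of the seated pad's origin: on the base's centre, 32 mm above the base's underside, the height of both slot bottoms (seats). The clips are spoilt if all contact forces between pad and bracket, the clips' squeeze of 10 to 25 N included, add up to over 50 N. The bracket's true place differs along y by up to 12 mm; the axes are the base's.
- slot_l (a point): Nominal middle of the +y slot's mouth, on the arm top 56 mm above the base's underside (slot 24 mm deep). The arm spans y 54 to 82, x -22 to 26 mm from the bracket's middle; the slot is open inward and ends at y = 67.25 mm, leaving an ear 1.25 mm play at each end. Its -x wall is rigid, at x = -9 mm, with a 4 mm 45 degree lead-in.
- slot_r (a point): Nominal middle of the -y slot's mouth, mirror image of slot_l, 56 mm above the base's underside. It has no stop lug: its end face stops square at the arm top, without lead-in.
- stop (a point): Nominal point on the stop lug of the +y arm: the slot's end face (67.25 mm from the bracket's middle) goes on upward to 74 mm above the base's underside, so that an ear carried just above the arm tops (56 mm) and moved along +y bumps squarely into it; that tells where the bracket is.
- clip (a point): Nominal point on the +y slot's spring clip (the -y one is alike): steel leaf on the slot's +x side, at x = 6 mm from 32 to 46 mm above the base's underside, flaring to x = 11.5 mm at 56 mm. Slippery; yields 5.5 mm to +x, 2.5 N at first, 2.5 N per mm more. Ears at x = 0 meet the clips at 50 mm; pushing both past takes 6 to 12 N, less after; then the seats stop the pad.
- carton_a: Bystander: closed carton 100 x 120 x 80 mm, back left; origin under its centre.
- carton_b: Bystander: closed carton 100 x 120 x 80 mm, back middle; origin under its centre.
- carton_c: Bystander: closed carton 90 x 100 x 70 mm, back right; origin under its centre.
- spanner: Bystander: flat spanner 160 mm long, lying on the bench.
- guide_pin: Bystander: steel guide pin 72 mm long with a rubber boot, lying on the bench near the robot.
- grease: Bystander: white jar, 60 mm across, 70 mm high, black cap, on the right.
- shim: Bystander: bare steel shim plate 40 x 90 x 5 mm with folded ends and no ears, lying on the bench.
Mind the look-alikes: they are no part of the job. Of the things that look like the pad, take the one that is farthest from the robot's base at the start.

How it is judged:
By the outcome, as a careful person would: the job done as asked, in the order asked, and still so for the second after the job is handed in, with the robot touching nothing.
It also fails if it takes over 59 s, if anything falls off the work surface, if the arm or the gripper's body presses on something with over 40 N, if the wrist force passes 120 N, or if a joint passes its speed limit or range.

### The arm

A 6-joint arm with a two-finger parallel gripper is mounted at the origin on the work surface. World frame = base frame: x ahead of the robot, y to its left, z up, the work surface at z = 0. Lengths are in m, angles in rad, forces in N, time in s.
With the tool pointing down it reaches from about 0.225 to 0.875 m from the base axis. Payload 3.4 kg.
Tool frame: the origin (TCP) lies at the very end of the fingers, on their centre line; the grasp point (between the pads) lies manip.pinch_z behind it (manip.pinch_z is the distance from the TCP to the grasp point, in m); z points along the fingers, y is the direction in which the jaws open and shut (so a half turn about z gives the same grasp; the last joint's range is limited). The gripper opens to 85 mm and grips with 20 to 120 N. Pads are 22 mm wide; open, the fingers measure 114 mm over their backs; the gripper's body (76 mm by 85 mm) begins 54 mm behind the grasp point. The pads swing forward as they close: fully open they stand 13 mm farther back than shut.
Start: joints at [-0.121, 0.276, 1.505, -0, 1.361, -0.121], TCP at [0.575, -0, 0.204] pointing down, gripper open.
Joint ranges: [-2.89, 2.89], [-0.75, 2.08], [0.22, 2.7], [-1.18, 4.32], [0.11, 2.71], [-2.7, 2.7]. Speed limits (rad/s): [2.57, 2.57, 3.14, 3.14, 3.14, 3.14].

### API

Orientations are given as a unit quaternion [w, x, y, z].
In Python, from rig import manip, imaging, workorder gives the robot as it stands.
- The arm moves only by the tool apply_moves, never from a script. Its argument "moves" is one flat list of numbers, 7 for each row, row after row: the finger opening in m, from 0 to 0.0854, then the shift along the tool's x, y, z in m, then the turn, a rotation vector about the tool's x, y, z in rad. In form: [jaw, tx, ty, tz, rx, ry, rz, jaw, tx, ty, tz, rx, ry, rz, ...]. A call has exactly 8 rows; each row shifts and turns the pose as measured when the row begins, along the tool's axes as they then stand; what a row does not reach is not made up. A row lasts 1/12 s, in which the tool goes at most 41.7 mm and 7.16 degrees, less where a joint would pass 70% of its speed; a pose out of reach is approached as far as the arm can. A call with a gripper value outside its range is refused whole. The fingers move at their own pace and stop on an object; "newtons" is the grip in N (left out, the last holds). Time passes only in rows, so rows that do not move let the fingers close, or fill a call up. It gives the time, the measured TCP pose, the force and the opening at its end, in the units of the state.
- manip.get_state(): the state, without advancing time (a new reading comes with each control period).
- imaging.get_image(name): name is "scene" or "side" or "wrist"; returns a dict with "image" (480x640x3 uint8, red, green, blue), "range_z" (480x640 float32, m along the optical axis (not along the pixel's ray), 0 where there is no reading), "fx", "fy", "cx", "cy" (pixels), "R" (3x3) and "t" (3): a world point X has camera coordinates R X + t. Camera axes: x right, y down, z forward; pixel columns grow to the right and rows downward; lengths in m; the calibration is good to about 2 mm. A picture is of the moment at which its call begins.
- workorder.sign_off(): hands the job in, once; it reports no verdict.
The state is a dict: "clock": time; "qpos": joint angles; "qd": joint speeds; "effort": joint torques, N m; "position": TCP position; "ee_rot": TCP orientation; "contact_force": force on the tool from outside, world axes, zero at the start; "moment": the same for the moment, N m; "width": finger opening in m.
Only numpy, scipy, OpenCV 4.12 (cv2) and the standard library are available. Lean on these libraries where they do the work, as an engineer would, in place of code of your own. Each camera call takes 0.05 s, during which the arm holds its last target.

## Working session

There is one attempt and no reset: what is moved stays moved. The work goes in short steps, Python scripts to look and compute and a tool call to move; the robot and the scene stay as the last step left them, time stands still between calls to the robot, and variables do not carry over. Pictures are saved under pics/ and viewed, and the job is handed in when it is done.

Besides the shell and the picture viewer there is one more tool, called after "Call:" as name(argument=value, ...) on one line, values as JSON. apply_moves: Moves the arm, as the interface text tells. Its arguments: {"type":"object","properties":{"moves":{"type":"array"},"newtons":{"type":"number"}},"required":["moves"]}

```bash
ls; mkdir -p pics
python3 - <<'E'
from rig import manip, imaging, workorder
import cv2,numpy as np
s=manip.get_state();print(s, manip.pinch_z)
for n in ["scene","side","wrist"]:
    d=imaging.get_image(n);cv2.imwrite(f"pics/{n}0.png",d["image"][:,:,::-1]);np.savez(f"/tmp/{n}0.npz",**d)
    print(n,d["fx"],d["cx"],d["cy"],d["R"].round(3).tolist(),d["t"])
E
```

```text
pics
{'clock': 0.0, 'qpos': array([-1.21007798e-01,  2.76575716e-01,  1.50614129e+00, -5.77659870e-05,
        1.36071192e+00, -1.20942638e-01]), 'qd': array([ 0.00156877, -0.00084462,  0.0020132 ,  0.00049776, -0.00020195,
       -0.00185531]), 'effort': array([ 6.20495921e-04, -4.16768074e+01, -2.45808578e+01, -1.52056768e-04,
        1.11346930e-02,  1.69860516e-05]), 'position': array([5.74409332e-01, 3.96778076e-05, 2.03547515e-01]), 'ee_rot': array([-7.05407811e-04,  7.07125243e-01,  7.07087722e-01, -5.88360717e-04]), 'contact_force': array([-0.40157591,  0.24260802, -0.11066953]), 'moment': array([-0.02041999,  0.03448624, -0.02608546]), 'width': 0.08510693564093075} 0.0187
scene 461.61439340809994 327.2798619182637 239.27280073815228 [[0.377, 0.926, -0.019], [0.585, -0.254, -0.771], [-0.719, 0.279, -0.637]] [-0.2051136  -0.24821852  1.45939285]
side 490.66901480321565 323.19468162448544 249.5746457061515 [[0.761, -0.648, 0.009], [-0.368, -0.444, -0.817], [0.534, 0.618, -0.577]] [-0.41610548  0.24272198  0.80390047]
wrist 354.69592826335946 319.66580663154593 239.6963294448615 [[1.0, -0.001, -0.0], [-0.0, -0.954, 0.301], [-0.001, -0.301, -0.954]] [-0.57486207 -0.03835621  0.37924199]
```

View pics/scene0.png

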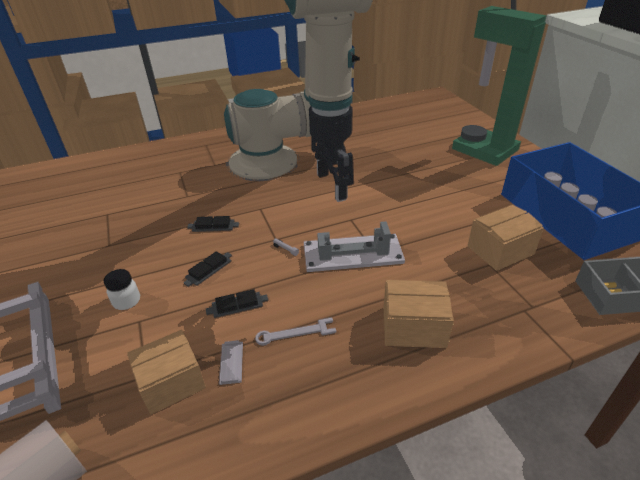

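View pics/side0.png

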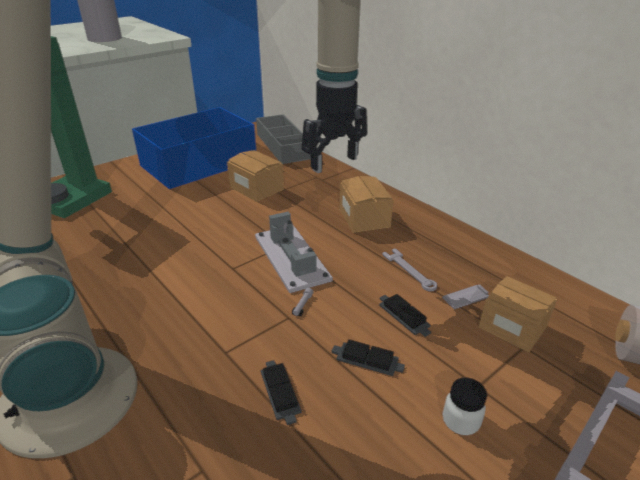

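View pics/wrist0.png

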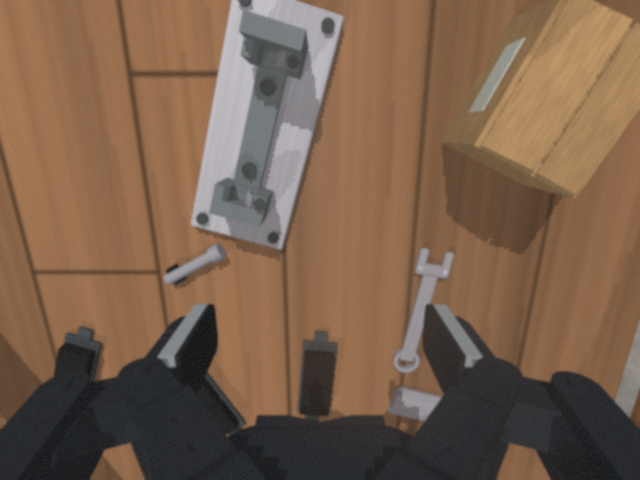

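Scene shows three pad-like things at scene px (213,223), (208,267) and (238,302), which are side px (280,390), (370,357) and (404,313). The bare shim at (232,362) has no ears. Next I'll measure their distances from the robot's base.

```bash
cat > h.py <<'E'
import numpy as np,cv2
def load(n): return dict(np.load(f"/tmp/{n}.npz"))
def pts(d):
    z=d["range_z"].astype(float);v,u=np.mgrid[:480,:640]
    c=np.stack([(u-d["cx"])/d["fx"]*z,(v-d["cy"])/d["fy"]*z,z],-1)
    P=(c-d["t"])@d["R"]; P[z==0]=np.nan
    return P
E
python3 - <<'E'
from h import *
cr={}
for n,seeds in [("scene0",[(213,223),(208,267),(238,302)]),("side0",[(280,390),(370,357),(404,313)]),("wrist0",[(318,380)])]:
    d=load(n);P=pts(d);img=d["image"].astype(int)
    dark=(img.max(-1)<75)&(P[...,2]>0.001)&(P[...,2]<0.045)
    k,l,st,ce=cv2.connectedComponentsWithStats(dark.astype(np.uint8))
    for s in seeds:
        w=l[s[1]-6:s[1]+7,s[0]-6:s[0]+7];w=w[w>0]
        m=l==np.bincount(w).argmax()
        Q=P[m];top=Q[Q[:,2]>np.percentile(Q[:,2],90)-0.004]
        r=cv2.minAreaRect((top[:,:2]*1000).astype(np.float32))
        c=np.median(Q,0)
        print(n,s,m.sum(),"med",c.round(4),"dist",np.hypot(*c[:2]).round(3),"ztop",np.percentile(Q[:,2],[5,50,95]).round(4),"rect",r)
E
python3 - <<'E'
from h import *
d=load("scene0");i=d["image"][:,:,::-1]
cv2.imwrite("pics/crop0.png",cv2.resize(i[190:390,150:450],None,fx=2.6,fy=2.6,interpolation=cv2.INTER_CUBIC))
E
```

```text
scene0 (213, 223) 601 med [ 0.2831 -0.2122  0.0161] dist 0.354 ztop [0.0028 0.0161 0.0214] rect ((274.29815673828125, -210.53268432617188), (85.30229949951172, 41.56992721557617), 70.02485656738281)
scene0 (208, 267) 760 med [ 0.4451 -0.2581  0.0177] dist 0.515 ztop [0.0037 0.0177 0.0218] rect ((436.48944091796875, -253.47604370117188), (40.16320037841797, 86.31634521484375), 27.870651245117188)
scene0 (238, 302) 985 med [ 0.5792 -0.222   0.0179] dist 0.62 ztop [0.0038 0.0179 0.0219] rect ((572.5767211914062, -219.2228546142578), (84.82854461669922, 40.214298248291016), 86.61456298828125)
side0 (280, 390) 1455 med [ 0.2649 -0.227   0.0195] dist 0.349 ztop [0.0051 0.0195 0.0219] rect ((271.4842529296875, -212.62745666503906), (87.30298614501953, 36.304237365722656), 69.77239990234375)
side0 (370, 357) 1405 med [ 0.4281 -0.2611  0.0179] dist 0.501 ztop [0.0037 0.0179 0.0219] rect ((431.793212890625, -255.6822052001953), (37.3061408996582, 85.37080383300781), 29.24419593811035)
side0 (404, 313) 1023 med [ 0.5604 -0.2307  0.0182] dist 0.606 ztop [0.004  0.0182 0.0219] rect ((567.9718627929688, -220.0529327392578), (86.16299438476562, 37.7360954284668), 84.70301055908203)
wrist0 (318, 380) 2151 med [ 0.5704 -0.2122  0.0194] dist 0.609 ztop [0.0057 0.0194 0.0207] rect ((570.343017578125, -219.41192626953125), (86.36520385742188, 35.91490173339844), 84.9328842163086)
```

View pics/crop0.png

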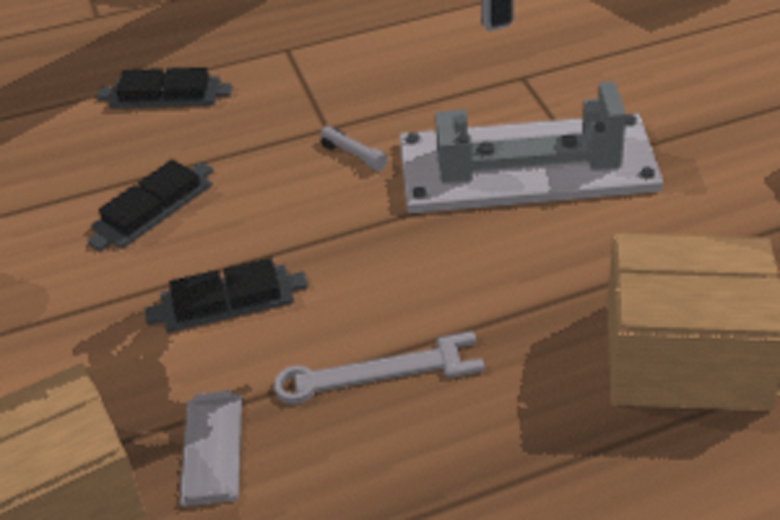

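Scene crop: the three pads are all friction side up. The farthest one, at scene px (238,302), has ears at (210,311) and (266,297). It lies at (0.570,-0.219), 0.61 m from the base, against 0.50 and 0.35 m for the others. The bracket's tall lug is on its world +y end. Next, the base pose.

Run:
```python
from h import *
for n in ["scene0","side0","wrist0"]:
    d=load(n);P=pts(d)
    reg=(abs(P[...,0]-0.52)<0.2)&(abs(P[...,1]-0.14)<0.2)
    m=reg&(P[...,2]>0.008)&(P[...,2]<0.016)
    m=cv2.morphologyEx(m.astype(np.uint8),cv2.MORPH_OPEN,np.ones((3,3)))
    k,l,st,ce=cv2.connectedComponentsWithStats(m)
    j=1+st[1:,4].argmax();Q=P[l==j]
    print(n,st[j],Q.mean(0).round(4),np.median(Q[:,2]))
    r=cv2.minAreaRect((Q[:,:2]*1000).astype(np.float32));print(r)
    # high points
    for lo,hi in [(0.02,0.031),(0.05,0.06),(0.067,0.08)]:
        h=reg&(P[...,2]>lo)&(P[...,2]<hi); H=P[h]
        # bracket only: near base center
        c=np.array(r[0])/1000
        H=H[np.hypot(H[:,0]-c[0],H[:,1]-c[1])<0.12]
        print(lo,len(H),H.mean(0).round(4),cv2.minAreaRect((H[:,:2]*1000).astype(np.float32)) if len(H)>3 else "")
```

```text
scene0 [ 304  237  101   33 1445] [0.537  0.0624 0.012 ] 0.0120670538210987
((521.3283081054688, 75.94320678710938), (230.68563842773438, 101.60808563232422), 73.15699768066406)
0.02 473 [0.5252 0.0768 0.0247] ((522.8469848632812, 75.03361511230469), (164.0253143310547, 48.43343734741211), 73.62086486816406)
0.05 263 [0.5186 0.0555 0.0555] ((520.60302734375, 75.75782012939453), (164.0878143310547, 51.868324279785156), 73.94666290283203)
0.067 106 [0.5436 0.1458 0.0734] ((539.702880859375, 147.61395263671875), (15.024848937988281, 52.62441635131836), 72.88743591308594)
side0 [ 256  231   76   59 1343] [0.4882 0.0478 0.0123] 0.012326000304692197
((514.7908325195312, 74.85591125488281), (234.24502563476562, 101.6789779663086), 74.24396514892578)
0.02 408 [0.5136 0.0744 0.0251] ((516.770751953125, 73.70906829833984), (168.59884643554688, 49.30091094970703), 74.05420684814453)
0.05 315 [0.5094 0.0542 0.0554] ((516.0950317382812, 72.77494049072266), (165.6967010498047, 48.287750244140625), 74.47051239013672)
0.067 126 [0.5362 0.1443 0.0728] ((537.6299438476562, 145.09405517578125), (19.03993034362793, 48.35980987548828), 71.90279388427734)
wrist0 [  191     0   153   249 15832] [0.5213 0.0826 0.0117] 0.011670830694525168
((516.7940063476562, 76.27558135986328), (230.02757263183594, 100.23988342285156), 73.93436431884766)
0.02 3686 [0.5181 0.0777 0.0245] ((518.7620849609375, 74.87193298339844), (161.80662536621094, 47.89595413208008), 73.95690155029297)
0.05 2134 [0.5126 0.0545 0.0554] ((518.6517333984375, 74.87368774414062), (163.5349578857422, 48.30360794067383), 74.07627868652344)
0.067 1557 [0.5392 0.1465 0.0735] ((539.1528930664062, 146.96994018554688), (15.251863479614258, 48.378692626953125), 74.04911804199219)
```

Call:
apply_moves(moves=[0.085, -0.027, 0, 0, 0, 0, 0, 0.085, -0.032, -0.001, 0.01, 0, 0, 0, 0.085, -0.032, -0.001, 0.01, 0, 0, 0, 0.085, -0.032, -0.001, 0.01, 0, 0, 0, 0.06, -0.032, -0.001, 0.02, 0, 0, 0, 0.06, -0.032, -0.001, 0.02, 0, 0, 0, 0.06, -0.032, 0, 0.02, 0, 0, 0, 0.06, 0, 0, 0.01, 0, 0, 0.087], newtons=40)

```text
clock: 0.82
position: [0.5727, -0.2255, 0.1011]
ee_rot: [0.002, 0.735, 0.678, 0.002]
contact_force: [0.8, 0.7, -0.3]
width: 0.0598
```

```bash
cat >> h.py <<'E'
from scipy.spatial.transform import Rotation as Ro
def st():
    from rig import manip
    s=manip.get_state();q=s["ee_rot"];R=Ro.from_quat([q[1],q[2],q[3],q[0]]).as_matrix()
    yaw=np.degrees(np.arctan2(R[1,0],R[0,0]))
    print("t",round(s["clock"],2),"p",s["position"].round(4),"xaxis deg",yaw.round(2),"z",R[:,2].round(3),"F",s["contact_force"].round(2),"M",s["moment"].round(2),"w",round(s["width"],4))
    return s,R
def snap(n,k):
    from rig import imaging
    d=imaging.get_image(n);np.savez(f"/tmp/{n}{k}.npz",**d);cv2.imwrite(f"pics/{n}{k}.png",d["image"][:,:,::-1]);return d
E
cat > pad.py <<'E'
from h import *
import sys
s,R=st();d=snap("wrist",sys.argv[1]);P=pts(d)
m=(P[...,2]>0.017)&(P[...,2]<0.024)&(np.hypot(P[...,0]-0.57,P[...,1]+0.22)<0.07)
Q=P[m];r=cv2.minAreaRect((Q[:,:2]*1000).astype(np.float32));print(m.sum(),r)
m=(P[...,2]>0.003)&(P[...,2]<0.024)&(np.hypot(P[...,0]-0.57,P[...,1]+0.22)<0.07)
print("all",cv2.minAreaRect((P[m][:,:2]*1000).astype(np.float32)))
c=np.array([*r[0],0])/1000-s["position"];c[2]=0;print("tool shift to block centre",(R.T@c).round(4))
E
python3 pad.py 1
```

```text
t 0.82 p [ 0.5727 -0.2255  0.1011] xaxis deg 85.42 z [ 0.006 -0.001 -1.   ] F [ 0.82  0.71 -0.27] M [-0.02  0.01 -0.  ] w 0.0598
5262 ((570.430908203125, -219.7080078125), (85.00738525390625, 36.03610610961914), 84.92909240722656)
all ((570.4201049804688, -219.7730712890625), (131.97891235351562, 42.09807205200195), 84.91927337646484)
tool shift to block centre [ 0.0056 -0.0028 -0.    ]
```

View pics/wrist1.png

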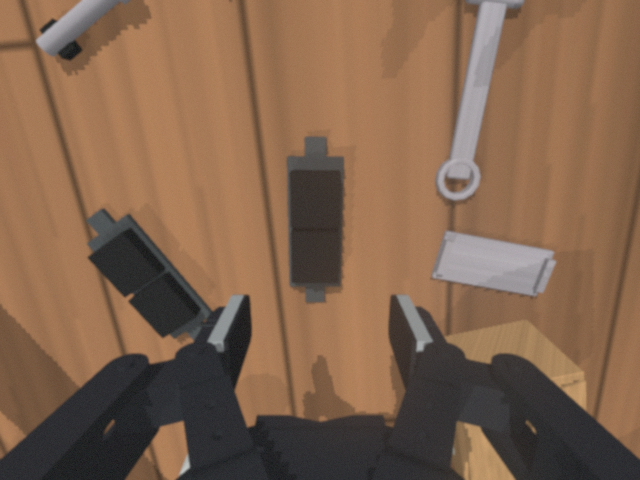

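Wrist view: the chosen pad sits at (316,220) with ears at (316,147) and (316,295), and measures 132 x 42 mm. The spanner, the shim and carton_c are off to the right. I'll check the clearance to carton_c.

Run:
```python
from h import *
for n in ["scene0","side0"]:
    P=pts(load(n));m=(P[...,2]>0.06)&(P[...,2]<0.085)&(np.hypot(P[...,0]-0.65,P[...,1]+0.36)<0.14)
    Q=P[m];a=np.radians(84.9);ex=np.array([np.cos(a),np.sin(a)]);ey=np.array([ex[1],-ex[0]])
    D=Q[:,:2]-[0.5704,-0.2197];print(n,m.sum(),"tool x",np.percentile(D@ex,[1,99]),"tool y",np.percentile(D@ey,[1,99]), cv2.minAreaRect((Q[:,:2]*1000).astype(np.float32)))
```

```text
scene0 2778 tool x [-0.19299074 -0.08807191] tool y [0.1078306  0.20571126] ((711.3884887695312, -374.64556884765625), (90.67417907714844, 99.9552230834961), 8.843825340270996)
side0 2113 tool x [-0.19942023 -0.09517742] tool y [0.09653424 0.19683498] ((705.4229736328125, -376.16455078125), (92.40662384033203, 100.26629638671875), 8.942400932312012)
```

Call:
apply_moves(moves=[0.056, 0.0056, -0.0028, 0.01, 0.006, 0, 0.009, 0.056, 0, 0, 0.018, 0, 0, 0, 0.056, 0, 0, 0.018, 0, 0, 0, 0.056, 0, 0, 0.016, 0, 0, 0, 0.056, 0, 0, 0.01, 0, 0, 0, 0.056, 0, 0, 0, 0, 0, 0, 0.056, 0, 0, 0, 0, 0, 0, 0.056, 0, 0, 0, 0, 0, 0])

```text
clock: 1.53
position: [0.5683, -0.2084, 0.0248]
ee_rot: [-0.005, 0.736, 0.677, 0.001]
contact_force: [-0.2, 0.6, -0.4]
width: 0.0557
```

```bash
python3 pad.py 2
```

```text
t 1.53 p [ 0.5683 -0.2084  0.0248] xaxis deg 85.27 z [-0.006  0.008 -1.   ] F [-0.19  0.56 -0.38] M [-0.02 -0.    0.04] w 0.0557
9215 ((570.3936157226562, -219.85008239746094), (85.87310791015625, 36.14198303222656), 84.96217346191406)
all ((570.437744140625, -219.8857879638672), (132.1924591064453, 42.23655700683594), 85.01856994628906)
tool shift to block centre [-0.0112  0.003  -0.0001]
```

View pics/wrist2.png

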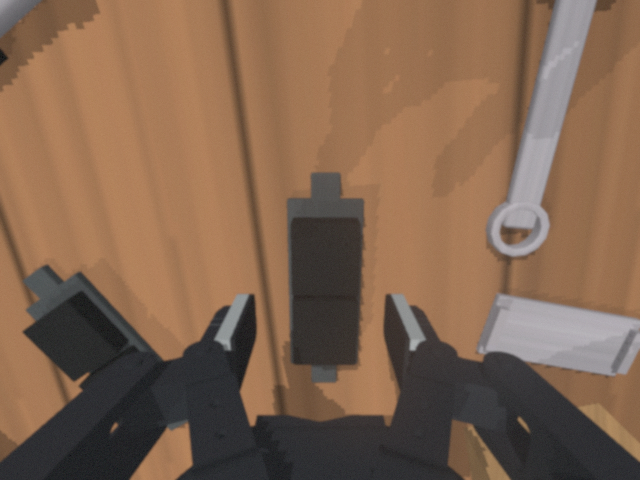

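Call:
apply_moves(moves=[0.056, -0.006, 0.0015, 0, -0.003, -0.004, 0.002, 0.056, 0, 0, 0, 0, 0, 0, 0.056, -0.005, 0.0015, 0, -0.003, -0.004, 0.002, 0.056, 0, 0, 0, 0, 0, 0, 0.056, 0, 0, 0, 0, 0, 0, 0.056, 0, 0, 0, 0, 0, 0, 0.056, 0, 0, 0, 0, 0, 0, 0.056, 0, 0, 0, 0, 0, 0])

```text
clock: 2.25
position: [0.5737, -0.2228, 0.0294]
ee_rot: [0.005, 0.737, 0.676, 0.001]
contact_force: [0.2, -0.5, 0.7]
width: 0.056
```

```bash
python3 pad.py 3
```

```text
t 2.25 p [ 0.5737 -0.2228  0.0294] xaxis deg 85.0 z [ 0.008 -0.006 -1.   ] F [ 0.17 -0.49  0.67] M [-0.01 -0.05 -0.03] w 0.056
9376 ((570.35009765625, -219.76483154296875), (85.48515319824219, 36.08143997192383), 85.03591918945312)
all ((570.3491821289062, -219.81085205078125), (131.57562255859375, 42.15202713012695), 84.885986328125)
tool shift to block centre [ 0.0027 -0.0036 -0.    ]
```

Run:
```python
from h import *
s,R=st();print(s["qd"].round(4))
```

```text
t 2.3 p [ 0.5737 -0.2227  0.0294] xaxis deg 85.01 z [ 0.008 -0.006 -1.   ] F [ 0.21  0.09 -0.47] M [ 0.04 -0.06  0.01] w 0.0559
[ 0.0015  0.0013 -0.     -0.0003 -0.0009  0.0006]
```

Call:
apply_moves(moves=[0.056, 0, 0, 0, 0, 0, 0, 0.056, 0, 0, 0, 0, 0, 0, 0.056, 0, 0, 0, 0, 0, 0, 0.056, 0, 0, 0, 0, 0, 0, 0.056, 0, 0, 0, 0, 0, 0, 0.056, 0, 0, 0, 0, 0, 0, 0.056, 0, 0, 0, 0, 0, 0, 0.056, 0, 0, 0, 0, 0, 0])

```text
clock: 2.97
position: [0.5734, -0.2223, 0.0289]
ee_rot: [0.004, 0.737, 0.676, 0.001]
contact_force: [0.1, 0.7, -0.6]
width: 0.0561
```

Run:
```python
from h import *
s,R=st();print(s["qd"].round(4))
```

```text
t 2.97 p [ 0.5734 -0.2223  0.0289] xaxis deg 85.03 z [ 0.007 -0.005 -1.   ] F [ 0.12  0.71 -0.65] M [ 0.04  0.04 -0.04] w 0.0561
[ 0.0006 -0.0013  0.001   0.0003 -0.0004 -0.0001]
```

Call:
apply_moves(moves=[0.056, 0.001, -0.001, 0, 0.002, 0.001, 0, 0.056, 0.0008, -0.001, 0.002, 0.002, 0.001, 0, 0.056, 0, 0, 0.004, 0, 0, 0, 0.056, 0, 0, 0.004, 0, 0, 0, 0.056, 0, 0, 0.002, 0, 0, 0, 0.056, 0, 0, 0, 0, 0, 0, 0.056, 0, 0, 0, 0, 0, 0, 0.056, 0, 0, 0, 0, 0, 0])

```text
clock: 3.63
position: [0.571, -0.2199, 0.015]
ee_rot: [0.001, 0.737, 0.676, 0.0]
contact_force: [0.4, -0.4, 0.5]
width: 0.0561
```

```bash
python3 pad.py 4
```

```text
t 3.63 p [ 0.571  -0.2199  0.015 ] xaxis deg 85.03 z [ 0.002 -0.002 -1.   ] F [ 0.38 -0.43  0.51] M [-0.   -0.02 -0.01] w 0.0561
10572 ((570.3550415039062, -219.75265502929688), (85.28543090820312, 36.15928649902344), 84.88632202148438)
all ((570.3424072265625, -219.81777954101562), (131.7666015625, 42.148738861083984), 84.85176849365234)
tool shift to block centre [ 0.0001 -0.0006 -0.    ]
```

Call:
apply_moves(moves=[0.056, 0, -0.0004, 0.002, 0.001, 0.001, 0, 0.056, 0, 0, 0.002, 0, 0, 0, 0.056, 0, 0, 0.0015, 0, 0, 0, 0.056, 0, 0, 0, 0, 0, 0, 0.056, 0, 0, 0, 0, 0, 0, 0.03, 0, 0, 0, 0, 0, 0, 0.03, 0, 0, 0, 0, 0, 0, 0.03, 0, 0, 0, 0, 0, 0], newtons=60)

```text
clock: 4.35
position: [0.571, -0.2201, 0.0094]
ee_rot: [0.001, 0.737, 0.676, 0.0]
contact_force: [-0.0, 0.6, 0.6]
width: 0.03
```

```bash
python3 pad.py 5
```

```text
t 4.35 p [ 0.571  -0.2201  0.0094] xaxis deg 85.02 z [ 0.002 -0.001 -1.   ] F [-0.03  0.65  0.61] M [ 0.04 -0.    0.02] w 0.03
11017 ((570.3590087890625, -219.79141235351562), (85.29039764404297, 36.09959030151367), 85.005126953125)
all ((570.339599609375, -219.80926513671875), (131.91055297851562, 42.11505126953125), 84.92070007324219)
tool shift to block centre [ 0.0003 -0.0007 -0.    ]
```

View pics/wrist5.png

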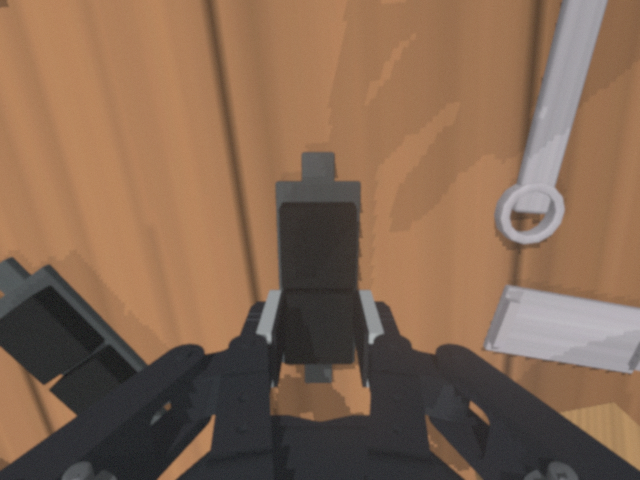

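Wrist view: the jaws stand on both sides of the block, at (268,325) and (370,325). The width reads 30 mm against a 36 mm block, so I'll close further to confirm the grip.

Call:
apply_moves(moves=[0.02, 0, 0, 0, 0, 0, 0, 0.02, 0, 0, 0, 0, 0, 0, 0.02, 0, 0, 0, 0, 0, 0, 0.02, 0, 0, 0, 0, 0, 0, 0.02, 0, 0, 0, 0, 0, 0, 0.02, 0, 0, 0, 0, 0, 0, 0.02, 0, 0, 0, 0, 0, 0, 0.02, 0, 0, 0, 0, 0, 0], newtons=60)

```text
clock: 5.07
position: [0.5711, -0.2202, 0.0096]
ee_rot: [0.001, 0.737, 0.676, 0.0]
contact_force: [-0.5, -0.0, 0.9]
width: 0.0201
```

```bash
python3 pad.py 6;python3 -c "
from h import *
snap('side',6)
d=load('side6');cv2.imwrite('pics/s6.png',cv2.resize(d['image'][220:400,300:500,::-1],None,fx=3,fy=3))"
```

```text
t 5.07 p [ 0.5711 -0.2202  0.0096] xaxis deg 85.02 z [ 0.003 -0.001 -1.   ] F [-0.46 -0.03  0.89] M [0.   0.08 0.02] w 0.0201
9434 ((570.2599487304688, -219.84158325195312), (85.40025329589844, 36.202701568603516), 84.84127807617188)
all ((570.38671875, -220.1261444091797), (132.52976989746094, 42.175357818603516), 85.1894302368164)
tool shift to block centre [ 0.0003 -0.0009 -0.    ]
```

View pics/wrist6.png

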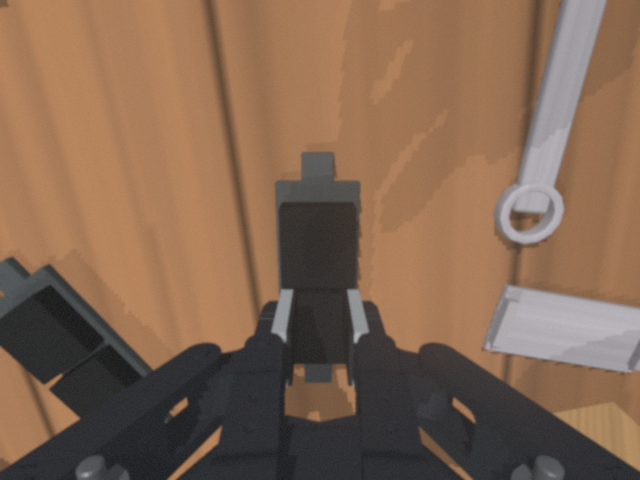

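View pics/s6.png

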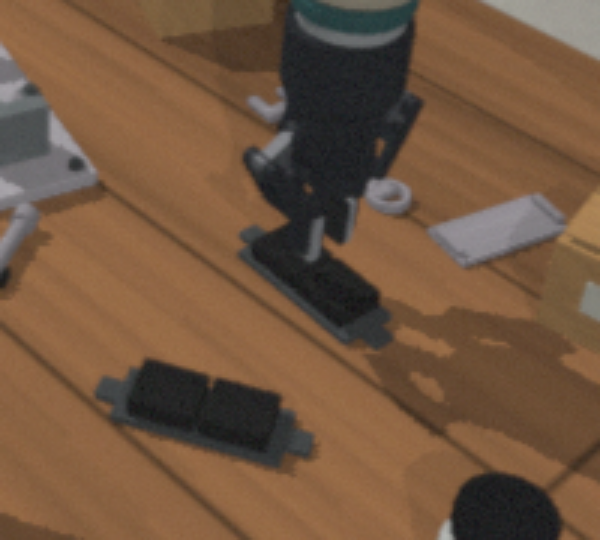

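Side crop: the jaws closed above the block's top, with the light tip at (315,255), so they missed it. I'll measure the tip height from depth.

Run:
```python
from h import *
s,R=st()
for n in ["wrist6","side6","wrist5","wrist4"]:
    d=load(n);P=pts(d);m=(d["image"].astype(int).min(-1)>105)&(np.hypot(P[...,0]-0.571,P[...,1]+0.22)<0.05)&(P[...,2]<0.12)&(P[...,2]>-.05)
    D=(P[m]-s["position"])@R
    print(n,m.sum(),"tool pct",np.percentile(D,[2,50,98],axis=0).round(4).tolist(), "z",np.percentile(P[m][:,2],[1,5,50]).round(4))
```

```text
t 5.17 p [ 0.5711 -0.2202  0.0097] xaxis deg 85.03 z [ 0.003 -0.001 -1.   ] F [ 0.62  0.16 -0.11] M [-0.02 -0.06 -0.  ] w 0.0196
wrist6 1291 tool pct [[0.0075, -0.016, -0.0647], [0.0112, 0.0118, -0.052], [0.0119, 0.0168, -0.0309]] z [0.0397 0.0423 0.0616]
side6 3 tool pct [[-0.0114, 0.0119, -0.0707], [-0.0106, 0.0229, -0.0697], [-0.007, 0.0296, -0.065]] z [0.0746 0.075  0.0795]
wrist5 1359 tool pct [[-0.0085, -0.0213, -0.0651], [0.0112, 0.0168, -0.0523], [0.0119, 0.022, -0.001]] z [0.0003 0.0422 0.062 ]
wrist4 1484 tool pct [[0.0074, -0.0342, -0.0745], [0.0115, 0.0297, -0.0622], [0.0122, 0.0347, -0.0408]] z [0.0005 0.0519 0.0718]
```

Run:
```python
from h import *
d=load("side6");P=pts(d)
for v in range(290,312,2): print(v,[(u,*(P[v,u]*1000).round(0).astype(int),int(d["image"][v,u].mean())) for u in range(401,411,3)])
d=load("wrist6");P=pts(d)
for v in range(280,390,8): print(v,[(u,*(P[v,u]*1000).round(0).astype(int),int(d["image"][v,u].mean())) for u in (278,284,290,296,320)])
cv2.imwrite("pics/s6b.png",cv2.resize(load("side6")["image"][270:340,370:450,::-1],None,fx=8,fy=8,interpolation=cv2.INTER_CUBIC))
cv2.imwrite("pics/w6b.png",cv2.resize(load("wrist6")["image"][260:400,240:400,::-1],None,fx=4,fy=4,interpolation=cv2.INTER_CUBIC))
```

```text
290 [(401, np.int64(537), np.int64(-229), np.int64(90), 35), (404, np.int64(546), np.int64(-229), np.int64(85), 37), (407, np.int64(552), np.int64(-232), np.int64(83), 35), (410, np.int64(582), np.int64(-216), np.int64(57), 30)]
292 [(401, np.int64(544), np.int64(-224), np.int64(77), 34), (404, np.int64(546), np.int64(-230), np.int64(81), 38), (407, np.int64(556), np.int64(-229), np.int64(75), 69), (410, np.int64(583), np.int64(-216), np.int64(51), 33)]
294 [(401, np.int64(547), np.int64(-223), np.int64(71), 32), (404, np.int64(-9223372036854775808), np.int64(-9223372036854775808), np.int64(-9223372036854775808), 70), (407, np.int64(557), np.int64(-229), np.int64(69), 90), (410, np.int64(580), np.int64(-219), np.int64(50), 32)]
296 [(401, np.int64(546), np.int64(-224), np.int64(67), 35), (404, np.int64(554), np.int64(-225), np.int64(63), 85), (407, np.int64(556), np.int64(-230), np.int64(65), 77), (410, np.int64(581), np.int64(-219), np.int64(44), 34)]
298 [(401, np.int64(546), np.int64(-225), np.int64(62), 34), (404, np.int64(554), np.int64(-226), np.int64(59), 93), (407, np.int64(5
[... 4829 characters left out ...]
.int64(0), 93), (320, np.int64(567), np.int64(-276), np.int64(6), 66)]
376 [(278, np.int64(562), np.int64(-202), np.int64(104), 51), (284, np.int64(560), np.int64(-219), np.int64(82), 37), (290, np.int64(560), np.int64(-226), np.int64(74), 45), (296, np.int64(552), np.int64(-285), np.int64(-1), 86), (320, np.int64(567), np.int64(-281), np.int64(6), 64)]
384 [(278, np.int64(563), np.int64(-202), np.int64(107), 51), (284, np.int64(559), np.int64(-223), np.int64(82), 48), (290, np.int64(560), np.int64(-229), np.int64(74), 51), (296, np.int64(551), np.int64(-290), np.int64(0), 86), (320, np.int64(566), np.int64(-292), np.int64(-1), 90)]<stdin>:3: RuntimeWarning: invalid value encountered in cast
```

View pics/s6b.png

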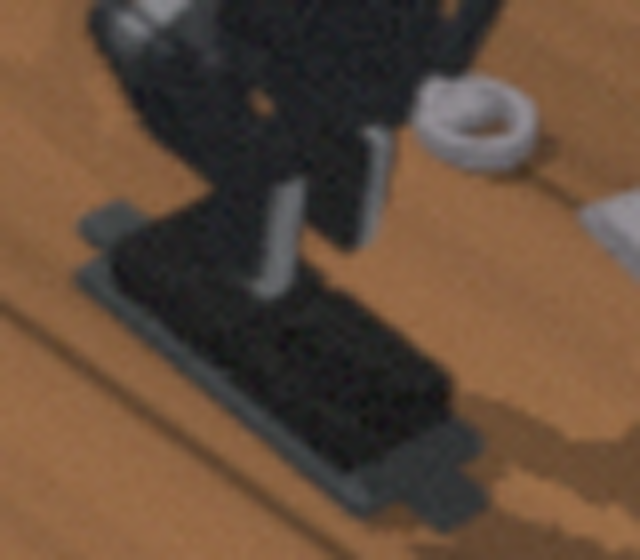

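View pics/w6b.png

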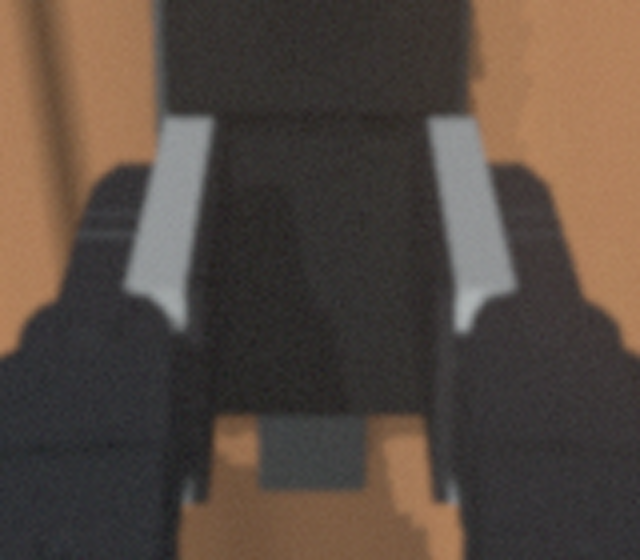

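Both cameras agree that the finger ends stand about 30 mm above the reported TCP height. So I'll go by the measured tips and the force reading, reopening and descending in stages.

Call:
apply_moves(moves=[0.056, 0, 0, 0, 0, 0, 0, 0.056, 0, 0, 0, 0, 0, 0, 0.056, 0, 0, 0, 0, 0, 0, 0.056, 0, 0, 0.003, 0, 0, 0, 0.056, 0, -0.0003, 0.004, 0.001, 0, 0, 0.056, 0, 0, 0.004, 0.001, 0, 0, 0.056, 0, 0, 0.003, 0, 0, 0, 0.056, 0, 0, 0, 0, 0, 0])

```text
clock: 5.83
position: [0.5708, -0.2201, -0.0059]
ee_rot: [0.001, 0.737, 0.676, -0.0]
contact_force: [-0.6, 0.7, 0.3]
width: 0.0561
```

```bash
cat > tip.py <<'E'
from h import *
import sys
s,R=st();d=snap("wrist",sys.argv[1]);P=pts(d)
m=(d["image"].astype(int).min(-1)>105)&(np.hypot(*(P[...,:2]-s["position"][:2]).transpose(2,0,1))<0.06)
D=(P-s["position"])@R
m&=(D[...,2]<-0.02)&(D[...,0]>0.005)&(D[...,0]<0.015)
q=D[m];print("tip: above tcp",-np.percentile(q[:,2],99).round(4),"world z",np.percentile(P[m][:,2],1).round(4),"L inner",[np.percentile(q[q[:,1]<0,1],95).round(4),np.percentile(q[q[:,1]>0,1],5).round(4)],len(q))
E
python3 tip.py 7; sed -i 's/sys.argv\[1\]/sys.argv[1]/' pad.py
```

```text
t 5.83 p [ 0.5708 -0.2201 -0.0059] xaxis deg 85.03 z [ 0.    -0.001 -1.   ] F [-0.56  0.71  0.25] M [ 0.03 -0.    0.01] w 0.0561
tip: above tcp 0.0354 world z 0.0295 L inner [np.float64(-0.0294), np.float64(0.0301)] 1485
```

Call:
apply_moves(moves=[0.056, 0, 0, 0.003, 0, 0, 0, 0.056, 0, 0, 0.004, 0, 0, 0, 0.056, 0, 0, 0.004, 0, 0, 0, 0.056, 0, 0, 0.003, 0, 0, 0, 0.056, 0, 0, 0.001, 0, 0, 0, 0.056, 0, 0, 0, 0, 0, 0, 0.056, 0, 0, 0, 0, 0, 0, 0.056, 0, 0, 0, 0, 0, 0])

```text
clock: 6.55
position: [0.5708, -0.2202, -0.0227]
ee_rot: [0.0, 0.737, 0.676, -0.0]
contact_force: [-0.6, 0.0, -0.8]
width: 0.0557
```

```bash
python3 tip.py 8; python3 pad.py 9
```

```text
t 6.55 p [ 0.5708 -0.2202 -0.0227] xaxis deg 85.03 z [-0.    -0.001 -1.   ] F [-0.64  0.01 -0.8 ] M [-0.01  0.05 -0.03] w 0.0557
tip: above tcp 0.035 world z 0.0123 L inner [np.float64(-0.0293), np.float64(0.0301)] 1489
t 6.6 p [ 0.5708 -0.2202 -0.0227] xaxis deg 85.02 z [-0.    -0.001 -1.   ] F [-0.01 -0.08 -0.05] M [0.02 0.   0.04] w 0.0562
16987 ((568.263671875, -218.9013671875), (92.152587890625, 74.52143096923828), 58.17379379272461)
all ((570.0081787109375, -216.8462371826172), (123.12217712402344, 78.01441192626953), 64.22013092041016)
tool shift to block centre [ 0.0011 -0.0027 -0.    ]
```

View pics/wrist9.png

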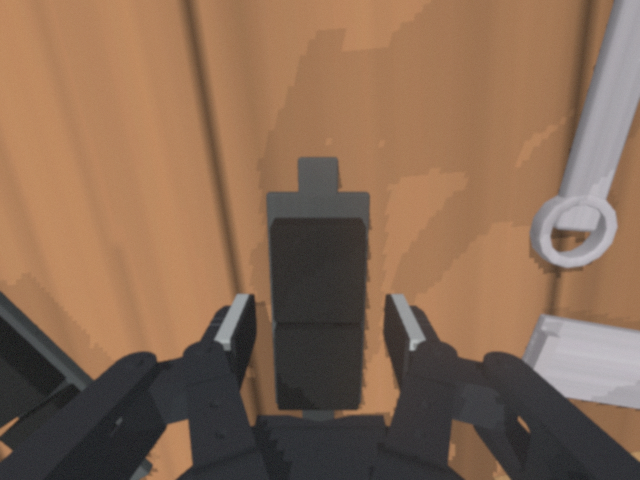

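Wrist view: the finger ends, at (245,300) and (395,300), now stand on both sides of the block, about 12 mm above the bench. Closing.

Call:
apply_moves(moves=[0.02, 0, 0, 0, 0, 0, 0, 0.02, 0, 0, 0, 0, 0, 0, 0.02, 0, 0, 0, 0, 0, 0, 0.02, 0, 0, 0, 0, 0, 0, 0.02, 0, 0, 0, 0, 0, 0, 0.02, 0, 0, 0, 0, 0, 0, 0.02, 0, 0, 0, 0, 0, 0, 0.02, 0, 0, 0, 0, 0, 0], newtons=60)

```text
clock: 7.32
position: [0.5699, -0.2201, -0.0216]
ee_rot: [-0.0, 0.737, 0.676, -0.001]
contact_force: [0.0, -0.3, 0.0]
width: 0.0344
```

```bash
python3 tip.py 10
```

```text
t 7.32 p [ 0.5699 -0.2201 -0.0216] xaxis deg 85.05 z [-0.001 -0.001 -1.   ] F [ 0.02 -0.31  0.05] M [-0.01 -0.   -0.01] w 0.0344
tip: above tcp 0.0316 world z 0.01 L inner [np.float64(-0.0185), np.float64(0.0193)] 1352
```

Call:
apply_moves(moves=[0.02, 0, 0, -0.004, 0, 0, 0, 0.02, 0, 0, -0.01, 0, 0, 0, 0.02, 0, 0, -0.016, 0, 0, 0, 0.02, 0, 0, -0.016, 0, 0, 0, 0.02, 0, 0, -0.016, 0, 0, 0, 0.02, 0, 0, -0.014, 0, 0, 0, 0.02, 0, 0, -0.008, 0, 0, 0, 0.02, 0, 0, 0, 0, 0, 0])

```text
clock: 8.03
position: [0.5687, -0.2191, 0.0673]
ee_rot: [-0.002, 0.737, 0.676, -0.001]
contact_force: [0.4, -0.6, -1.8]
width: 0.0345
```

```bash
cat > held.py <<'E'
from h import *
import sys
s,R=st();d=snap("wrist",sys.argv[1]);P=pts(d);D=(P-s["position"])@R
im=d["image"].astype(int)
near=(abs(D[...,0])<0.1)&(abs(D[...,1])<0.03)&(im.max(-1)<100)
# block top & plate/ear top surfaces, ahead (+x) of fingers
blk=near&(D[...,0]>0.016)&(D[...,0]<0.041)&(abs(D[...,1])<0.016)
b=D[blk];A=np.c_[b[:,0],b[:,1],np.ones(len(b))];c=np.linalg.lstsq(A,b[:,2],rcond=None)[0]
print("block top tool z",np.median(b[:,2]).round(4),"slope x,y",c[:2].round(4),len(b))
ear=near&(D[...,0]>0.054)&(D[...,0]<0.075)&(abs(D[...,1])<0.02)&(abs(D[...,2]-np.median(b[:,2])-0.014)<0.005)
e=D[ear]
if len(e): print("ear end x",np.percentile(e[:,0],98).round(4),"ear y",np.percentile(e[:,1],[2,98]).round(4),"mid",e[:,1].mean().round(4),"z",np.median(e[:,2]).round(4),"world z top",np.median(P[ear][:,2]).round(4),len(e))
E
python3 held.py 11
```

```text
t 8.03 p [ 0.5687 -0.2191  0.0673] xaxis deg 85.05 z [-0.005  0.001 -1.   ] F [ 0.39 -0.64 -1.84] M [ 0.01 -0.07 -0.03] w 0.0345
block top tool z -0.0947 slope x,y [3.435  0.0294] 10253
```

View pics/wrist11.png

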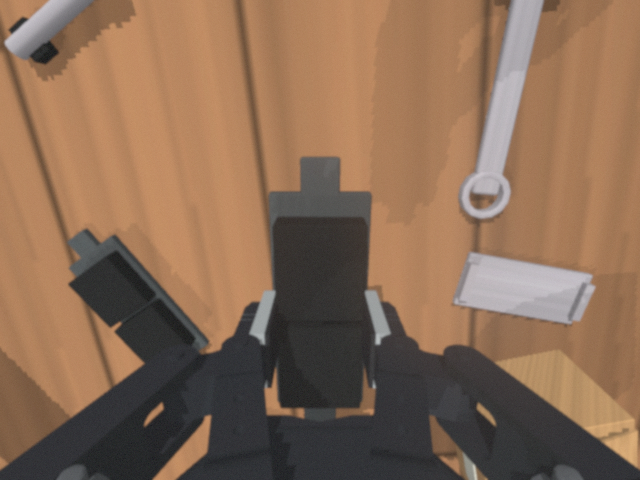

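Call:
apply_moves(moves=[0.02, 0.015, -0.004, 0, 0, 0, 0, 0.02, 0.03, -0.009, 0, 0, 0, 0, 0.02, 0.035, -0.01, 0, 0, 0, 0, 0.02, 0.035, -0.01, 0, 0, 0, 0, 0.02, 0.035, -0.01, 0, 0, 0, 0, 0.02, 0.035, -0.01, 0, 0, 0, 0, 0.02, 0.03, -0.008, 0, 0, 0, 0, 0.02, 0.015, -0.004, 0, 0, 0, 0])

```text
clock: 8.75
position: [0.5153, 0.0257, 0.0596]
ee_rot: [-0.008, 0.741, 0.672, -0.005]
contact_force: [-0.6, -0.5, -2.4]
width: 0.0346
```

```bash
sed -i 's/near=(/near=(D[...,2]>-0.06)\&(D[...,2]<0.0)\&(/' held.py; python3 held.py 12
cat > goal.py <<'E'
from h import *
import sys
s,R=st();g=np.array([0.5168,0.0757]);a=np.radians(74.0);by=np.array([np.cos(a),np.sin(a)]);bx=np.array([by[1],-by[0]])
off=float(sys.argv[1]);d=g+by*off-s["position"][:2];d=np.r_[d,0];t=R.T@d
print("tool shift",t.round(4),"rz",np.radians(np.degrees(np.arctan2(R[1,0],R[0,0]))-74).round(4),"rx",(-(R[:,2]@R[:,1]*0)+ -0).round(3))
ux=R[:2,0]@R[:2,2]; uy=R[:2,1]@R[:2,2]
print("fix rx",uy.round(4),"ry",(-ux).round(4),"qd",np.abs(s["qd"]).max().round(3), "rel base x,y", [((s["position"][:2]-g)@bx).round(4),((s["position"][:2]-g)@by).round(4)],"pad z",(s["position"][2]+0.0216).round(4))
E
python3 goal.py -0.01
```

```text
t 8.75 p [0.5153 0.0257 0.0596] xaxis deg 84.43 z [-0.018  0.005 -1.   ] F [-0.59 -0.53 -2.35] M [ 0.05 -0.01 -0.  ] w 0.0346
block top tool z -0.0415 slope x,y [-0.0015 -0.0019] 5034
ear end x 0.0658 ear y [-0.0069  0.008 ] mid 0.0006 z -0.0275 world z top 0.0872 1181
t 8.8 p [0.514  0.0278 0.0593] xaxis deg 84.48 z [-0.019  0.007 -1.   ] F [-0.97  3.37 -2.06] M [ 0.15  0.02 -0.01] w 0.0343
tool shift [ 0.0381 -0.0037  0.0003] rz 0.1828 rx 0.0
fix rx -0.0201 ry -0.005 qd 0.077 rel base x,y [np.float64(0.0105), np.float64(-0.0468)] pad z 0.0809
```

Call:
apply_moves(moves=[0.02, 0, 0, -0.003, -0.005, -0.001, 0.02, 0.02, 0.004, 0, -0.003, -0.005, -0.001, 0.04, 0.02, 0.008, 0, -0.002, 0, 0, 0.04, 0.02, 0.01, 0.001, 0, 0, 0, 0.03, 0.02, 0.008, 0.001, 0, 0, 0, 0.02, 0.02, 0.003, 0.001, 0, 0, 0, 0.01, 0.02, 0, 0, 0, 0, 0, 0, 0.02, 0, 0, 0, 0, 0, 0])

```text
clock: 9.47
position: [0.5115, 0.0682, 0.0607]
ee_rot: [-0.011, 0.792, 0.611, -0.009]
contact_force: [-1.4, 0.2, -2.7]
width: 0.0347
```

```bash
python3 goal.py -0.01;python3 held.py 13
```

```text
t 9.47 p [0.5115 0.0682 0.0607] xaxis deg 75.33 z [-0.028  0.006 -1.   ] F [-1.45  0.25 -2.71] M [0.01 0.   0.01] w 0.0347
tool shift [-0.0014  0.003  -0.0001] rz 0.0232 rx 0.0
fix rx -0.029 ry 0.0016 qd 0.01 rel base x,y [np.float64(-0.003), np.float64(-0.0087)] pad z 0.0823
t 9.47 p [0.5115 0.0682 0.0607] xaxis deg 75.33 z [-0.028  0.006 -1.   ] F [-1.45  0.25 -2.71] M [0.01 0.   0.01] w 0.0347
block top tool z -0.0415 slope x,y [-0.0011 -0.0006] 5029
ear end x 0.0664 ear y [-0.0065  0.008 ] mid 0.0008 z -0.0275 world z top 0.088 1226
```

View pics/wrist13.png

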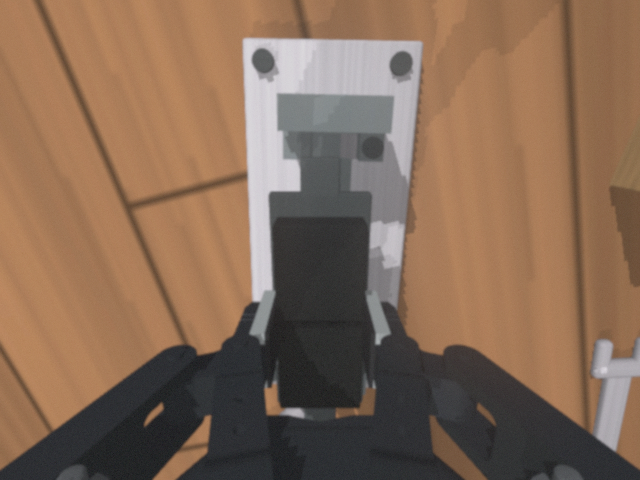

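Wrist view: the pad is over the bracket, with the lug at (335,112) and the +y slot just ahead of the ear at (320,150). The tool is tilted 1.6 degrees, so I'll level it first.

Call:
apply_moves(moves=[0.02, 0, 0.001, 0, -0.006, 0.001, 0.006, 0.02, 0, 0.001, 0, -0.007, 0, 0.006, 0.02, 0, 0, 0, -0.006, 0, 0.005, 0.02, 0, 0, 0, 0, 0, 0, 0.02, 0, 0, 0, 0, 0, 0, 0.02, 0, 0, 0, 0, 0, 0, 0.02, 0, 0, 0, 0, 0, 0, 0.02, 0, 0, 0, 0, 0, 0])

```text
clock: 10.18
position: [0.5126, 0.0656, 0.0604]
ee_rot: [-0.003, 0.798, 0.603, -0.003]
contact_force: [-0.2, -0.3, -2.8]
width: 0.0343
```

```bash
python3 goal.py -0.01;python3 held.py 14
cat > brk.py <<'E'
from h import *
import sys
from rig import manip
s=manip.get_state();q=s["ee_rot"];R=Ro.from_quat([q[1],q[2],q[3],q[0]]).as_matrix()
d=load("wrist"+sys.argv[1]);P=pts(d);D=(P-s["position"])@R;im=d["image"].astype(int)
def rect(lo,hi,name,ymax=0.2):
    m=(P[...,2]>lo)&(P[...,2]<hi)&(D[...,0]>0.02)&(D[...,0]<ymax)&(abs(D[...,1])<0.08)
    m=cv2.morphologyEx(m.astype(np.uint8),cv2.MORPH_OPEN,np.ones((3,3)))
    k,l,st,ce=cv2.connectedComponentsWithStats(m)
    j=1+st[1:,4].argmax();Q=D[l==j][:,:2]*1000
    print(name,len(Q),"x",np.percentile(Q[:,0],[1,99]).round(1),"y",np.percentile(Q[:,1],[1,99]).round(1),[np.round(v,1) for v in cv2.minAreaRect(Q.astype(np.float32))])
rect(0.0715,0.0765,"lug top");rect(0.053,0.059,"arm top");rect(0.009,0.015,"base top")
E
python3 brk.py 14
```

```text
t 10.18 p [0.5126 0.0656 0.0604] xaxis deg 74.13 z [-0.009  0.001 -1.   ] F [-0.17 -0.26 -2.78] M [ 0.01 -0.03  0.01] w 0.0343
tool shift [ 0.0009  0.0013 -0.    ] rz 0.0024 rx 0.0
fix rx -0.009 ry 0.0017 qd 0.001 rel base x,y [np.float64(-0.0013), np.float64(-0.0109)] pad z 0.082
t 10.18 p [0.5126 0.0656 0.0604] xaxis deg 74.13 z [-0.009  0.001 -1.   ] F [-0.17 -0.26 -2.78] M [ 0.01 -0.03  0.01] w 0.0343
block top tool z -0.0414 slope x,y [-0.0011 -0.0012] 5022
ear end x 0.0664 ear y [-0.0067  0.008 ] mid 0.0006 z -0.0274 world z top 0.0877 1257
lug top 4415 x [78.3 92.6] y [-20.4  26.7] [array([85.6,  3.2]), array([14.5, 48.1]), np.float64(0.0)]
arm top 675 x [65.3 78. ] y [-20.6  -9.6] [array([ 71.6, -15. ]), array([12.9, 11.3]), np.float64(0.1)]
base top 18524 x [ 22.3 125.2] y [-47.3  50.8] [array([72.9,  1.8]), array([106. , 100.2]), np.float64(0.2)]
```

View pics/wrist14.png

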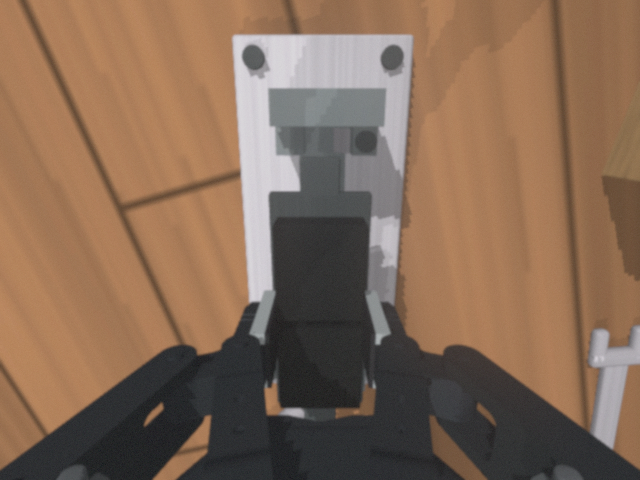

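Call:
apply_moves(moves=[0.02, 0, 0.0004, 0, -0.003, 0.001, 0.001, 0.02, 0, 0, 0.002, -0.003, 0, 0, 0.02, 0, 0, 0.004, 0, 0, 0, 0.02, 0, 0, 0.004, 0, 0, 0, 0.02, 0, 0, 0.004, 0, 0, 0, 0.02, 0, 0, 0.002, 0, 0, 0, 0.02, 0, 0, 0, 0, 0, 0, 0.02, 0, 0, 0, 0, 0, 0])

```text
clock: 10.9
position: [0.5127, 0.0655, 0.042]
ee_rot: [-0.001, 0.798, 0.602, -0.001]
contact_force: [-0.0, -0.8, -2.4]
width: 0.0343
```

```bash
python3 goal.py -0.01;python3 held.py 15;python3 brk.py 15
```

```text
t 10.9 p [0.5127 0.0655 0.042 ] xaxis deg 74.08 z [-0.004  0.    -1.   ] F [-0.01 -0.79 -2.4 ] M [-0.01 -0.04  0.04] w 0.0343
tool shift [ 0.0009  0.0012 -0.    ] rz 0.0014 rx 0.0
fix rx -0.0035 ry 0.0009 qd 0.006 rel base x,y [np.float64(-0.0012), np.float64(-0.0109)] pad z 0.0636
t 10.9 p [0.5127 0.0655 0.042 ] xaxis deg 74.08 z [-0.004  0.    -1.   ] F [-0.01 -0.79 -2.4 ] M [-0.01 -0.04  0.04] w 0.0343
block top tool z -0.0415 slope x,y [-0.0019 -0.0006] 5021
ear end x 0.0663 ear y [-0.0073  0.008 ] mid 0.0003 z -0.0274 world z top 0.0694 1290
lug top 5661 x [78.2 92.5] y [-20.4  26.5] [array([85.5,  3.1]), array([14.7, 48.2]), np.float64(0.2)]
arm top 852 x [64.9 78. ] y [-20.8  -9.7] [array([ 71.4, -15.1]), array([11.7, 13.2]), np.float64(90.0)]
base top 21573 x [ 22.  125.2] y [-47.7  50.3] [array([73. ,  1.3]), array([106. , 100.3]), np.float64(0.1)]
```

Call:
apply_moves(moves=[0.02, 0, 0.0005, 0.001, -0.002, 0.001, 0.001, 0.02, 0.002, 0, 0.001, 0, 0, 0, 0.02, 0.002, 0, 0.0005, 0, 0, 0, 0.02, 0.002, 0, 0, 0, 0, 0, 0.02, 0.001, 0, 0, 0, 0, 0, 0.02, 0, 0, 0, 0, 0, 0, 0.02, 0, 0, 0, 0, 0, 0, 0.02, 0, 0, 0, 0, 0, 0])

```text
clock: 11.62
position: [0.5161, 0.0731, 0.0399]
ee_rot: [-0.0, 0.798, 0.602, 0.0]
contact_force: [-0.4, 0.3, -1.8]
width: 0.0346
```

```bash
python3 goal.py 0;python3 held.py 16;python3 brk.py 16
```

```text
t 11.62 p [0.5161 0.0731 0.0399] xaxis deg 74.03 z [ 0.     0.001 -1.   ] F [-0.43  0.26 -1.77] M [ 0.01  0.01 -0.  ] w 0.0346
tool shift [ 0.0027 -0.      0.    ] rz 0.0005 rx 0.0
fix rx 0.0003 ry -0.0008 qd 0.003 rel base x,y [np.float64(0.0), np.float64(-0.0027)] pad z 0.0615
t 11.62 p [0.5161 0.0731 0.0399] xaxis deg 74.03 z [ 0.     0.001 -1.   ] F [-0.43  0.26 -1.77] M [ 0.01  0.01 -0.  ] w 0.0346
block top tool z -0.0414 slope x,y [-0.0004 -0.0019] 5017
ear end x 0.0664 ear y [-0.0073  0.008 ] mid 0.0004 z -0.0274 world z top 0.0674 1298
lug top 5512 x [70.1 84.4] y [-21.7  25.4] [array([77.3,  1.8]), array([14.4, 48.4]), np.float64(0.1)]
arm top 769 x [56.7 68.8] y [-22.1 -11.1] [array([ 62.7, -16.6]), array([12.3, 11.3]), np.float64(0.0)]
base top 20137 x [ 21.7 117.3] y [-49.1  48.8] [array([69. , -0.2]), array([ 98.1, 100.2]), np.float64(0.1)]
```

Call:
apply_moves(moves=[0.02, 0.0005, -0.0004, 0, 0, 0, 0, 0.02, 0.0005, 0, 0, 0, 0, 0, 0.02, 0.0005, 0, 0, 0, 0, 0, 0.02, 0.0005, 0, 0, 0, 0, 0, 0.02, 0.0005, 0, 0, 0, 0, 0, 0.02, 0, 0, 0, 0, 0, 0, 0.02, 0, 0, 0, 0, 0, 0, 0.02, 0, 0, 0, 0, 0, 0])

```text
clock: 12.33
position: [0.5164, 0.0757, 0.04]
ee_rot: [-0.0, 0.799, 0.602, 0.0]
contact_force: [-0.0, 0.6, -3.0]
width: 0.0345
```

```bash
python3 goal.py 0
```

```text
t 12.33 p [0.5164 0.0757 0.04  ] xaxis deg 74.02 z [ 0.001  0.001 -1.   ] F [-0.03  0.58 -3.  ] M [ 0.01  0.02 -0.02] w 0.0345
tool shift [0.0001 0.0004 0.    ] rz 0.0003 rx 0.0
fix rx 0.0003 ry -0.0007 qd 0.002 rel base x,y [np.float64(-0.0004), np.float64(-0.0001)] pad z 0.0616
```

Call:
apply_moves(moves=[0.02, 0.0003, 0, 0, 0, 0, 0, 0.02, 0.0003, 0, 0, 0, 0, 0, 0.02, 0.0003, 0, 0, 0, 0, 0, 0.02, 0.0003, 0, 0, 0, 0, 0, 0.02, 0, 0, 0, 0, 0, 0, 0.02, 0, 0, 0, 0, 0, 0, 0.02, 0, 0, 0, 0, 0, 0, 0.02, 0, 0, 0, 0, 0, 0])

```text
clock: 13.0
position: [0.5166, 0.0766, 0.04]
ee_rot: [0.0, 0.798, 0.602, 0.0]
contact_force: [0.3, -0.1, -1.9]
width: 0.0346
```

```bash
python3 goal.py 0
```

```text
t 13.0 p [0.5166 0.0766 0.04  ] xaxis deg 74.03 z [ 0. -0. -1.] F [ 0.3  -0.07 -1.95] M [-0.07 -0.01  0.  ] w 0.0346
tool shift [-0.0008  0.0004  0.    ] rz 0.0005 rx 0.0
fix rx 0.0003 ry -0.0 qd 0.002 rel base x,y [np.float64(-0.0004), np.float64(0.0008)] pad z 0.0616
```

Call:
apply_moves(moves=[0.02, 0, 0, 0, 0, 0, 0, 0.02, 0, 0, 0, 0, 0, 0, 0.02, 0, 0, 0, 0, 0, 0, 0.02, 0, 0, 0, 0, 0, 0, 0.02, 0, 0, 0, 0, 0, 0, 0.02, 0.0003, 0, 0, 0, 0, 0, 0.02, 0.0003, 0, 0, 0, 0, 0, 0.02, 0.0003, 0, 0, 0, 0, 0])

```text
clock: 13.67
position: [0.5167, 0.0765, 0.0401]
ee_rot: [0.001, 0.798, 0.602, -0.001]
contact_force: [-0.0, -2.4, -1.7]
width: 0.0344
```

```bash
python3 goal.py 0
```

```text
t 13.67 p [0.5167 0.0765 0.0401] xaxis deg 74.06 z [-0.    -0.002 -1.   ] F [-0.03 -2.42 -1.71] M [-0.31  0.05  0.02] w 0.0344
tool shift [-0.0008  0.0003  0.    ] rz 0.001 rx 0.0
fix rx 0.0003 ry 0.0017 qd 0.01 rel base x,y [np.float64(-0.0003), np.float64(0.0008)] pad z 0.0617
```

Call:
apply_moves(moves=[0.02, 0, 0, 0, 0, 0, 0, 0.02, 0, 0, 0, 0, 0, 0, 0.02, 0, 0, 0, 0, 0, 0, 0.02, 0, 0, 0, 0, 0, 0, 0.02, 0, 0, 0, 0, 0, 0, 0.02, 0.0005, 0, 0, 0, 0, 0, 0.02, 0.0005, 0, 0, 0, 0, 0, 0.02, 0.0005, 0, 0, 0, 0, 0])

```text
clock: 14.33
position: [0.5167, 0.0764, 0.0402]
ee_rot: [0.002, 0.798, 0.603, -0.002]
contact_force: [-1.3, -4.9, -1.2]
width: 0.0346
```

```bash
python3 goal.py 0; python3 held.py 17; python3 brk.py 17
```

```text
t 14.33 p [0.5167 0.0764 0.0402] xaxis deg 74.12 z [-0.001 -0.005 -1.   ] F [-1.32 -4.86 -1.15] M [-0.61  0.13 -0.04] w 0.0346
tool shift [-0.0007  0.0003  0.    ] rz 0.002 rx 0.0
fix rx 0.0003 ry 0.0048 qd 0.015 rel base x,y [np.float64(-0.0003), np.float64(0.0007)] pad z 0.0618
t 14.33 p [0.5167 0.0764 0.0402] xaxis deg 74.12 z [-0.001 -0.005 -1.   ] F [-1.32 -4.86 -1.15] M [-0.61  0.13 -0.04] w 0.0346
block top tool z -0.0415 slope x,y [-0.0023 -0.0002] 5041
ear end x 0.0656 ear y [-0.0073  0.008 ] mid 0.0004 z -0.0276 world z top 0.0675 1187
lug top 5468 x [66.5 80.9] y [-21.2  25.8] [array([73.7,  2.2]), array([14.6, 48.4]), np.float64(0.0)]
arm top 697 x [53.1 64.7] y [-21.6 -11.1] [array([ 58.9, -16.3]), array([11.7, 11. ]), np.float64(0.1)]
base top 19470 x [ 21.7 114.1] y [-48.7  49.3] [array([67.4,  0.3]), array([ 94.8, 100.4]), np.float64(0.0)]
```

Contact confirmed: 5 N along −y with no advance, at base-relative y = +0.8 mm. The bracket middle is therefore 1.25 mm back, at about −0.45 mm. Backing off and levelling.

Call:
apply_moves(moves=[0.02, -0.0005, 0, 0, 0, 0.001, 0.001, 0.02, -0.0005, 0, 0, 0, 0.001, 0, 0.02, 0, 0, 0, 0, 0.001, 0, 0.02, 0, 0, 0, 0, 0, 0, 0.02, 0, 0, 0, 0, 0, 0, 0.02, 0, 0, 0, 0, 0, 0, 0.02, 0, 0, 0, 0, 0, 0, 0.02, 0, 0, 0, 0, 0, 0])

```text
clock: 15.05
position: [0.5167, 0.0766, 0.04]
ee_rot: [-0.0, 0.799, 0.602, 0.0]
contact_force: [0.5, -1.1, -2.1]
width: 0.0343
```

```bash
python3 goal.py -0.00045; python3 held.py 18; python3 brk.py 18
```

```text
t 15.05 p [0.5167 0.0766 0.04  ] xaxis deg 74.01 z [ 0.     0.001 -1.   ] F [ 0.55 -1.14 -2.14] M [-0.25 -0.01  0.04] w 0.0343
tool shift [-0.0012  0.0003 -0.    ] rz 0.0001 rx 0.0
fix rx 0.0002 ry -0.0007 qd 0.001 rel base x,y [np.float64(-0.0003), np.float64(0.0008)] pad z 0.0616
t 15.05 p [0.5167 0.0766 0.04  ] xaxis deg 74.01 z [ 0.     0.001 -1.   ] F [ 0.55 -1.14 -2.14] M [-0.25 -0.01  0.04] w 0.0343
block top tool z -0.0415 slope x,y [-0.0009 -0.0014] 5054
ear end x 0.0656 ear y [-0.0073  0.008 ] mid 0.0003 z -0.0275 world z top 0.0675 1195
lug top 5459 x [66.5 81. ] y [-21.4  25.6] [array([73.7,  2.1]), array([14.7, 48.3]), np.float64(0.0)]
arm top 708 x [53.2 64.7] y [-21.7 -11.1] [array([ 58.9, -16.3]), array([11.7, 11.2]), np.float64(0.9)]
base top 19275 x [ 21.7 113.7] y [-48.8  49.2] [array([67.2,  0.2]), array([ 94.4, 100.2]), np.float64(0.0)]
```

Call:
apply_moves(moves=[0.02, -0.0006, 0, 0, 0, -0.0004, 0, 0.02, -0.0006, 0, 0, 0, 0, 0, 0.02, 0, 0, 0, 0, 0, 0, 0.02, 0, 0, 0, 0, 0, 0, 0.02, 0, 0, 0, 0, 0, 0, 0.02, 0, 0, 0, 0, 0, 0, 0.02, 0, 0, 0, 0, 0, 0, 0.02, 0, 0, 0, 0, 0, 0])

```text
clock: 15.77
position: [0.5167, 0.0766, 0.04]
ee_rot: [-0.001, 0.799, 0.602, 0.001]
contact_force: [0.0, -0.9, -1.5]
width: 0.034
```

```bash
python3 goal.py -0.00045
```

```text
t 15.77 p [0.5167 0.0766 0.04  ] xaxis deg 73.96 z [ 0.001  0.002 -1.   ] F [ 0.03 -0.89 -1.53] M [-0.14 -0.02 -0.02] w 0.034
tool shift [-0.0013  0.0004 -0.    ] rz -0.0006 rx 0.0
fix rx 0.0003 ry -0.0026 qd 0.002 rel base x,y [np.float64(-0.0004), np.float64(0.0008)] pad z 0.0616
```

Call:
apply_moves(moves=[0.02, -0.0006, 0, 0, 0, -0.001, 0, 0.02, -0.0006, 0, 0, 0, -0.001, 0, 0.02, -0.0006, 0, 0, 0, 0, 0, 0.02, 0, 0, 0, 0, 0, 0, 0.02, 0, 0, 0, 0, 0, 0, 0.02, 0, 0, 0, 0, 0, 0, 0.02, 0, 0, 0, 0, 0, 0, 0.02, 0, 0, 0, 0, 0, 0])

```text
clock: 16.43
position: [0.5163, 0.0754, 0.04]
ee_rot: [-0.0, 0.799, 0.601, 0.001]
contact_force: [-1.1, -0.4, -3.2]
width: 0.034
```

```bash
python3 goal.py -0.00045; python3 held.py 19; python3 brk.py 19
```

```text
t 16.43 p [0.5163 0.0754 0.04  ] xaxis deg 73.93 z [ 0.001  0.002 -1.   ] F [-1.05 -0.45 -3.2 ] M [-0.01  0.02  0.01] w 0.034
tool shift [-0.0001  0.0004 -0.    ] rz -0.0012 rx 0.0
fix rx 0.0003 ry -0.0019 qd 0.001 rel base x,y [np.float64(-0.0004), np.float64(-0.0004)] pad z 0.0616
t 16.43 p [0.5163 0.0754 0.04  ] xaxis deg 73.93 z [ 0.001  0.002 -1.   ] F [-1.05 -0.45 -3.2 ] M [-0.01  0.02  0.01] w 0.034
block top tool z -0.0414 slope x,y [-0.0025 -0.002 ] 5018
ear end x 0.0664 ear y [-0.0073  0.008 ] mid 0.0003 z -0.0274 world z top 0.0675 1295
lug top 5428 x [67.9 82.3] y [-21.4  25.7] [array([75. ,  2.1]), array([48.4, 14.7]), np.float64(89.5)]
arm top 733 x [54.4 66.3] y [-21.7 -10.7] [array([ 60.3, -16. ]), array([12.1, 11.6]), np.float64(1.2)]
base top 19468 x [ 21.8 114.8] y [-48.8  49.2] [array([67.9,  0.2]), array([ 95.8, 100.3]), np.float64(0.0)]
```

Call:
apply_moves(moves=[0.02, 0, 0, 0.001, 0, -0.001, -0.001, 0.02, 0, 0, 0.001, 0, 0, 0, 0.02, 0, 0, 0.001, 0, 0, 0, 0.02, 0, 0, 0.001, 0, 0, 0, 0.02, 0, 0, 0.001, 0, 0, 0, 0.02, 0, 0, 0, 0, 0, 0, 0.02, 0, 0, 0, 0, 0, 0, 0.02, 0, 0, 0, 0, 0, 0])

```text
clock: 17.15
position: [0.5162, 0.0755, 0.0342]
ee_rot: [-0.0, 0.799, 0.602, 0.0]
contact_force: [0.4, 0.1, -3.0]
width: 0.0339
```

```bash
python3 goal.py -0.00045
```

```text
t 17.15 p [0.5162 0.0755 0.0342] xaxis deg 74.0 z [ 0.     0.001 -1.   ] F [ 0.39  0.07 -3.  ] M [-0.05 -0.04  0.1 ] w 0.0339
tool shift [-0.0001  0.0006 -0.    ] rz -0.0001 rx 0.0
fix rx -0.0001 ry -0.0007 qd 0.002 rel base x,y [np.float64(-0.0006), np.float64(-0.0004)] pad z 0.0558
```

Call:
apply_moves(moves=[0.02, 0, 0, 0.0007, 0, 0, 0, 0.02, 0, 0, 0.0007, 0, 0, 0, 0.02, 0, 0, 0.0007, 0, 0, 0, 0.02, 0, 0, 0.0007, 0, 0, 0, 0.02, 0, 0, 0.0005, 0, 0, 0, 0.02, 0, 0, 0, 0, 0, 0, 0.02, 0, 0, 0, 0, 0, 0, 0.02, 0, 0, 0, 0, 0, 0])

```text
clock: 17.82
position: [0.5163, 0.0755, 0.0306]
ee_rot: [-0.0, 0.799, 0.602, 0.0]
contact_force: [0.3, 0.4, -2.1]
width: 0.0345
```

```bash
python3 goal.py -0.00045
```

```text
t 17.82 p [0.5163 0.0755 0.0306] xaxis deg 73.99 z [ 0.     0.001 -1.   ] F [ 0.29  0.44 -2.05] M [-0.04  0.03  0.06] w 0.0345
tool shift [-0.0001  0.0004 -0.    ] rz -0.0001 rx 0.0
fix rx 0.0001 ry -0.0008 qd 0.002 rel base x,y [np.float64(-0.0004), np.float64(-0.0003)] pad z 0.0522
```

Call:
apply_moves(moves=[0.02, 0, 0, 0.0006, 0, 0, 0, 0.02, 0, 0, 0.0006, 0, 0, 0, 0.02, 0, 0, 0.0006, 0, 0, 0, 0.02, 0, 0, 0.0006, 0, 0, 0, 0.02, 0, 0, 0.0006, 0, 0, 0, 0.02, 0, 0, 0.0006, 0, 0, 0, 0.02, 0, 0, 0, 0, 0, 0, 0.02, 0, 0, 0, 0, 0, 0])

```text
clock: 18.48
position: [0.5155, 0.0757, 0.0266]
ee_rot: [-0.001, 0.799, 0.602, -0.0]
contact_force: [-0.2, -0.3, -2.5]
width: 0.034
```

```bash
python3 goal.py -0.00045;python3 held.py 20; python3 brk.py 20;python3 -c "
from h import *
snap('side',20)
d=load('side20');cv2.imwrite('pics/s20.png',cv2.resize(d['image'][170:310,230:370,::-1],None,fx=4,fy=4,interpolation=2))"
```

```text
t 18.48 p [0.5155 0.0757 0.0266] xaxis deg 73.99 z [-0.001  0.001 -1.   ] F [-0.15 -0.33 -2.49] M [0.03 0.01 0.03] w 0.034
tool shift [-0.      0.0012 -0.    ] rz -0.0001 rx 0.0
fix rx -0.0013 ry -0.0006 qd 0.008 rel base x,y [np.float64(-0.0012), np.float64(-0.0004)] pad z 0.0482
t 18.48 p [0.5155 0.0757 0.0266] xaxis deg 73.99 z [-0.001  0.001 -1.   ] F [-0.15 -0.33 -2.49] M [0.03 0.01 0.03] w 0.034
block top tool z -0.0414 slope x,y [0.0012 0.0004] 5019
ear end x 0.0656 ear y [-0.0175  0.0183] mid -0.0011 z -0.0277 world z top 0.0543 2159
lug top 6661 x [67.8 82.1] y [-20.6  26.4] [array([74.9,  3. ]), array([14.4, 48.6]), np.float64(0.0)]
arm top 3798 x [41.  65.6] y [-19.7  20.5] [array([52.4,  0.3]), array([27.3, 41.9]), np.float64(0.1)]
base top 22062 x [ 21.7 115. ] y [-47.9  50.1] [array([67.8,  1.1]), array([100.2,  95.7]), np.float64(90.0)]
```

View pics/s20.png

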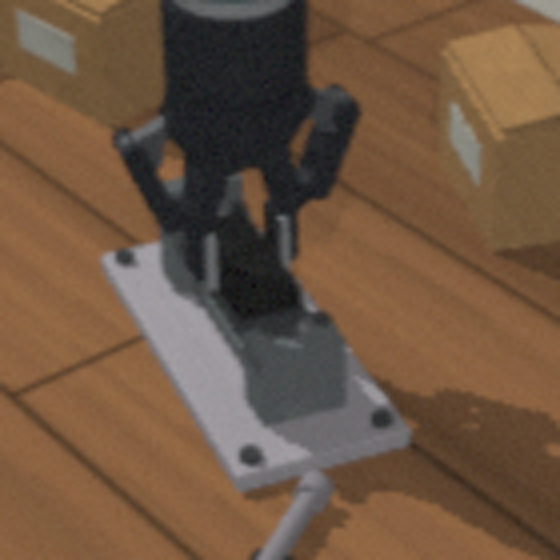

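View pics/wrist20.png

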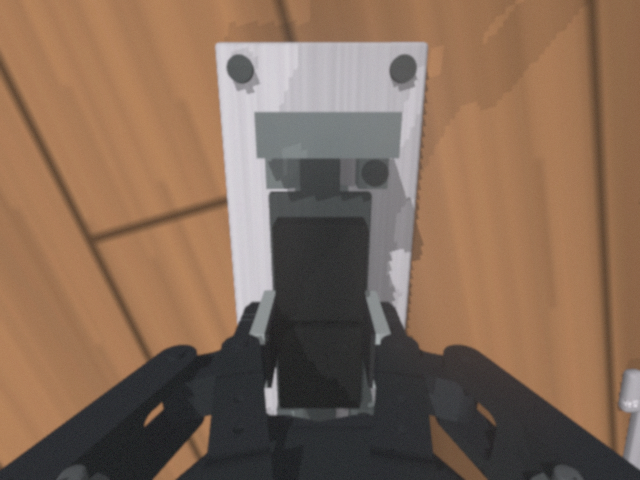

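Wrist and side views: both ears are down in the slots, the +y ear at (320,172), with the clips nudging the pad toward the rigid wall. There is no notable force, so I'll keep going down.

Call:
apply_moves(moves=[0.02, 0, 0, 0.0006, 0, 0, 0, 0.02, 0, 0, 0.0006, 0, 0, 0, 0.02, 0, 0, 0.0006, 0, 0, 0, 0.02, 0, 0, 0.0006, 0, 0, 0, 0.02, 0, 0, 0.0006, 0, 0, 0, 0.02, 0, 0, 0.0006, 0, 0, 0, 0.02, 0, 0, 0, 0, 0, 0, 0.02, 0, 0, 0, 0, 0, 0])

```text
clock: 19.25
position: [0.5152, 0.0758, 0.0248]
ee_rot: [-0.001, 0.798, 0.602, 0.0]
contact_force: [-1.3, -0.0, 1.2]
width: 0.0345
```

```bash
python3 goal.py -0.00045
```

```text
t 19.25 p [0.5152 0.0758 0.0248] xaxis deg 74.03 z [-0.001  0.001 -1.   ] F [-1.28 -0.    1.19] M [-0.01  0.22  0.03] w 0.0345
tool shift [-0.0001  0.0015 -0.    ] rz 0.0005 rx 0.0
fix rx -0.0009 ry -0.0007 qd 0.003 rel base x,y [np.float64(-0.0015), np.float64(-0.0003)] pad z 0.0464
```

Call:
apply_moves(moves=[0.02, 0, 0, 0.001, 0, 0, 0, 0.02, 0, 0, 0.001, 0, 0, 0, 0.02, 0, 0, 0.001, 0, 0, 0, 0.02, 0, 0, 0.001, 0, 0, 0, 0.02, 0, 0, 0.001, 0, 0, 0, 0.02, 0, 0, 0.001, 0, 0, 0, 0.02, 0, 0, 0.001, 0, 0, 0, 0.02, 0, 0, 0.001, 0, 0, 0])

```text
clock: 19.92
position: [0.5153, 0.0761, 0.0171]
ee_rot: [-0.001, 0.799, 0.602, 0.0]
contact_force: [-1.0, 1.4, 3.6]
width: 0.0345
```

```bash
python3 goal.py -0.00045
```

```text
t 19.92 p [0.5153 0.0761 0.0171] xaxis deg 74.02 z [-0.     0.001 -1.   ] F [-1.01  1.41  3.58] M [0.12 0.35 0.04] w 0.0345
tool shift [-0.0004  0.0015 -0.    ] rz 0.0003 rx 0.0
fix rx -0.0006 ry -0.0013 qd 0.03 rel base x,y [np.float64(-0.0015), np.float64(-0.0001)] pad z 0.0387
```

Call:
apply_moves(moves=[0.02, 0, 0, 0.0008, 0, 0, 0, 0.02, 0, 0, 0.0008, 0, 0, 0, 0.02, 0, 0, 0.0008, 0, 0, 0, 0.02, 0, 0, 0.0006, 0, 0, 0, 0.02, 0, 0, 0.0005, 0, 0, 0, 0.02, 0, 0, 0.0005, 0, 0, 0, 0.02, 0, 0, 0, 0, 0, 0, 0.02, 0, 0, 0, 0, 0, 0])

```text
clock: 20.58
position: [0.5153, 0.0762, 0.0124]
ee_rot: [-0.001, 0.799, 0.602, 0.0]
contact_force: [-2.3, 0.8, 4.8]
width: 0.0343
```

```bash
python3 goal.py -0.00045;python3 held.py 21
```

```text
t 20.58 p [0.5153 0.0762 0.0124] xaxis deg 74.02 z [-0.     0.002 -1.   ] F [-2.31  0.75  4.8 ] M [0.09 0.39 0.06] w 0.0343
tool shift [-0.0005  0.0015 -0.    ] rz 0.0003 rx 0.0
fix rx -0.0008 ry -0.0014 qd 0.002 rel base x,y [np.float64(-0.0015), np.float64(0.0)] pad z 0.034
t 20.58 p [0.5153 0.0762 0.0124] xaxis deg 74.02 z [-0.     0.002 -1.   ] F [-2.31  0.75  4.8 ] M [0.09 0.39 0.06] w 0.0343
block top tool z -0.0415 slope x,y [-0.0008  0.0002] 5037
ear end x 0.0637 ear y [-0.0076  0.0081] mid 0.0001 z -0.0275 world z top 0.04 1022
```

Call:
apply_moves(moves=[0.02, 0, 0, 0.0005, 0, -0.001, 0, 0.02, 0, 0, 0.0005, 0, 0, 0, 0.02, 0, 0, 0.0005, 0, 0, 0, 0.02, 0, 0, 0.0005, 0, 0, 0, 0.02, 0, 0, 0.0005, 0, 0, 0, 0.02, 0, 0, 0.0005, 0, 0, 0, 0.02, 0, 0, 0.0005, 0, 0, 0, 0.02, 0, 0, 0.0005, 0, 0, 0])

```text
clock: 21.3
position: [0.5154, 0.0762, 0.0103]
ee_rot: [-0.0, 0.799, 0.602, 0.0]
contact_force: [-2.9, 1.0, 8.5]
width: 0.034
```

```bash
python3 goal.py -0.00045
```

```text
t 21.3 p [0.5154 0.0762 0.0103] xaxis deg 74.02 z [ 0.  0. -1.] F [-2.92  1.03  8.51] M [0.03 0.57 0.04] w 0.034
tool shift [-0.0005  0.0015 -0.    ] rz 0.0004 rx 0.0
fix rx -0.0001 ry -0.0003 qd 0.002 rel base x,y [np.float64(-0.0015), np.float64(0.0001)] pad z 0.0319
```

Call:
apply_moves(moves=[0.02, 0, 0, 0.0005, 0, 0, 0, 0.02, 0, 0, 0.0005, 0, 0, 0, 0.02, 0, 0, 0.0005, 0, 0, 0, 0.02, 0, 0, 0.0006, 0, 0, 0, 0.02, 0, 0, 0.0006, 0, 0, 0, 0.02, 0, 0, 0.0006, 0, 0, 0, 0.02, 0, 0, 0.0008, 0, 0, 0, 0.02, 0, 0, 0.0008, 0, 0, 0])

```text
clock: 21.97
position: [0.5154, 0.0762, 0.0103]
ee_rot: [0.0, 0.799, 0.602, 0.001]
contact_force: [-2.9, 1.5, 11.8]
width: 0.0344
```

```bash
python3 goal.py -0.00045;python3 held.py 22
```

```text
t 21.97 p [0.5154 0.0762 0.0103] xaxis deg 74.02 z [ 0.002  0.    -1.   ] F [-2.87  1.54 11.76] M [0.03 0.69 0.07] w 0.0344
tool shift [-0.0005  0.0015  0.    ] rz 0.0003 rx 0.0
fix rx 0.0016 ry -0.0006 qd 0.004 rel base x,y [np.float64(-0.0015), np.float64(0.0001)] pad z 0.0319
t 21.97 p [0.5154 0.0762 0.0103] xaxis deg 74.02 z [ 0.002  0.    -1.   ] F [-2.87  1.54 11.76] M [0.03 0.69 0.07] w 0.0344
block top tool z -0.0414 slope x,y [-0.0008 -0.0008] 5014
ear end x 0.0633 ear y [-0.0076  0.0081] mid 0.0002 z -0.0275 world z top 0.0378 983
```

Seated: the pad's underside is at 31.9 mm and won't go further as the push rises. Relaxing the push, then opening the jaws.

Call:
apply_moves(moves=[0.02, 0, 0, 0, 0, 0, 0, 0.02, 0, 0, 0, 0, 0, 0, 0.045, 0, 0, 0, 0, 0, 0, 0.06, 0, 0, 0, 0, 0, 0, 0.06, 0, 0, 0, 0, 0, 0, 0.06, 0, 0, 0, 0, 0, 0, 0.06, 0, 0, 0, 0, 0, 0, 0.06, 0, 0, 0, 0, 0, 0])

```text
clock: 22.68
position: [0.5182, 0.0757, 0.0092]
ee_rot: [0.002, 0.799, 0.602, 0.002]
contact_force: [-0.4, 0.1, 0.3]
width: 0.0602
```

```bash
python3 goal.py 0;python3 tip.py 23
```

```text
t 22.68 p [0.5182 0.0757 0.0092] xaxis deg 74.01 z [ 0.006 -0.001 -1.   ] F [-0.4   0.1   0.26] M [-0.   -0.01 -0.01] w 0.0602
tool shift [-0.0004 -0.0014 -0.    ] rz 0.0001 rx 0.0
fix rx 0.0063 ry -0.0012 qd 0.003 rel base x,y [np.float64(0.0014), np.float64(0.0004)] pad z 0.0308
t 22.68 p [0.5182 0.0757 0.0092] xaxis deg 74.01 z [ 0.006 -0.001 -1.   ] F [-0.4   0.1   0.26] M [-0.   -0.01 -0.01] w 0.0602
tip: above tcp 0.0286 world z 0.0376 L inner [np.float64(-0.0232), np.float64(0.0321)] 1507
```

View pics/wrist23.png

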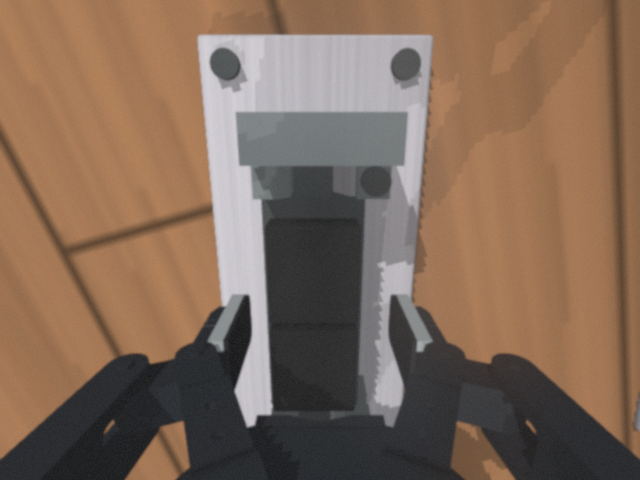

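Wrist view: the jaws, at (235,320) and (410,320), are clear of the seated pad at (315,315), and its ear is in the slot at (312,180). Lifting straight up.

Call:
apply_moves(moves=[0.06, 0, -0.001, -0.004, 0, 0, 0, 0.06, 0, 0, -0.01, 0, 0, 0, 0.06, 0, 0, -0.018, 0, 0, 0, 0.06, 0, 0, -0.02, 0, 0, 0, 0.06, 0, 0, -0.022, 0, 0, 0, 0.06, 0, 0, -0.022, 0, 0, 0, 0.06, 0, 0, -0.01, 0, 0, 0, 0.06, 0, 0, 0, 0, 0, 0])

```text
clock: 23.4
position: [0.5157, 0.0761, 0.1238]
ee_rot: [0.002, 0.799, 0.602, 0.002]
contact_force: [0.4, 0.7, -0.9]
width: 0.0598
```

Run:
```python
from h import *
s,R=st();d=snap("wrist",24);P=pts(d)
g=np.array([0.5168,0.0757]);a=np.radians(74);by=np.array([np.cos(a),np.sin(a)]);bx=np.array([by[1],-by[0]])
X=(P[...,:2]-g)@bx;Y=(P[...,:2]-g)@by;Z=P[...,2]
for nm,x,lo,hi in [("block+",10,15,38),("block-",10,-38,-5),("plate+",10,45,50),("ear+",5,56,63),("plate-",10,-50,-45),("ear-",5,-63,-56)]:
    m=(abs(X*1000)<x)&(Y*1000>lo)&(Y*1000<hi)&(Z<0.06);print(nm,m.sum(),"z",np.median(Z[m]).round(4))
m=(Z>0.048)&(Z<0.055)&(abs(X)<0.03)&(abs(Y)<0.05)&(d["image"].max(-1)<90)
q=np.c_[X[m],Y[m]]*1000
print("block rect in base axes",cv2.minAreaRect(q.astype(np.float32)))
cv2.imwrite("pics/w24.png",cv2.resize(d["image"][:,:,::-1],(800,600)))
sd=snap("side",24);sc=snap("scene",24)
```

```text
t 23.4 p [0.5157 0.0761 0.1238] xaxis deg 74.01 z [ 0.006 -0.001 -1.   ] F [ 0.35  0.7  -0.89] M [-0.06 -0.06 -0.05] w 0.0598
block+ 940 z 0.0519
block- 1129 z 0.0519
plate+ 196 z 0.0378
ear+ 140 z 0.0381
plate- 38 z 0.038
ear- 105 z 0.0378
block rect in base axes ((-1.2136459350585938, 0.4663352966308594), (85.47225189208984, 36.100154876708984), 89.88089752197266)
```

View pics/w24.png

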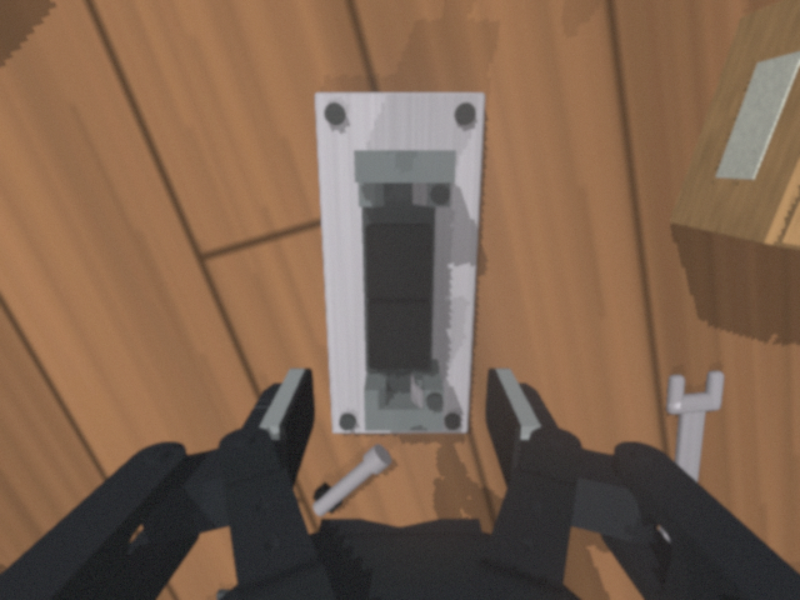

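View pics/side24.png

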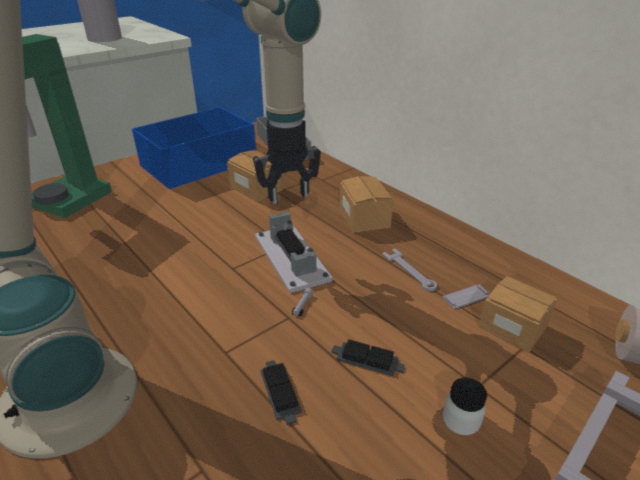

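View pics/scene24.png

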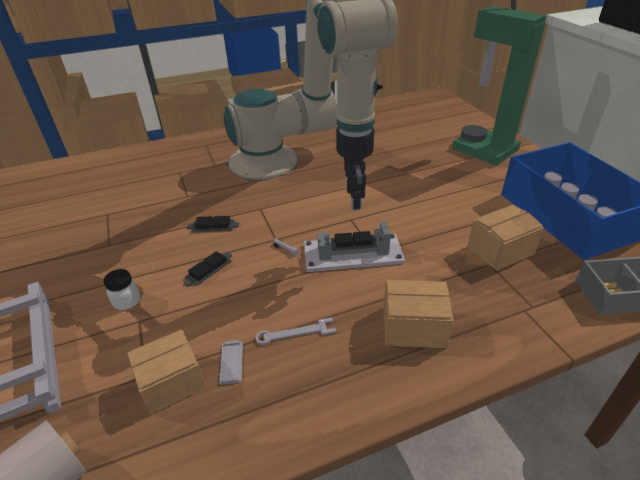

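The views show the pad seated level between the arms at wrist px (400,295), scene px (353,240). Both ears and both plate ends read 38 mm on top, so the underside is at 32 mm, and the block top is 52 mm at both ends. The gripper is clear and the bystanders are where they were. Handing in.

```bash
python3 -c "
from rig import workorder
print(workorder.sign_off())"
```

```text
the job is handed in; nothing more can be done
None
```

The brake pad is seated in the caliper bracket, friction side up, and released. The job was handed in at about 23.5 s of the 59 s allowed.

**What I did:** I took the pad farthest from the robot's base (0.61 m, against 0.50 and 0.35 m for the look-alikes). I touched its ear against the stop lug at about 5 N, which put the bracket about 0.45 mm off centre along −y. Then I backed off 1.25 mm and lowered the pad through the clips in small steps. The largest net vertical reading between steps was about 12 N, when I pressed to check it was home. I had no direct reading of the summed pad-to-bracket force that the 50 N limit applies to.

**Last checks:**
- **Seating:** both ears and both plate ends read 37.8–38.1 mm on top, so the underside is on the 32 mm seats. The block top reads 51.9 mm at both ends, so the pad is level.
- **Position:** the pad lies about 1.2 mm to −x, against the rigid wall, as the clips push it.
- **Surroundings:** the gripper is clear of everything, and by eye the other things on the bench have not moved.

**What failed or disagreed:**
- **First grip missed:** the first close went shut above the block without touching the pad. The finger ends measured about 30 mm above the reported TCP, although the description puts the TCP at the fingertips. I then worked from the camera-measured tip height.
- **Small moves:** they often overshot or undershot, so I corrected them along the way.
- **Along y:** the last picture puts the pad's middle at +0.5 mm relative to the base's centre, against the −0.45 mm from the touch. That is within the camera's 2 mm calibration and the 1.25 mm play.

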